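# Turn over, read and sort specimen boxes

### The arm

A 6-joint arm with a two-finger parallel gripper is mounted at the origin on the work surface. World frame = base frame: x ahead of the robot, y to its left, z up, the work surface at z = 0. Lengths are in m, angles in rad, forces in N, time in s.
With the tool pointing down it reaches from about 0.35 to 0.975 m from the base axis. Payload 4.9 kg.
Tool frame: the origin (TCP) lies at the very end of the fingers, on their centre line; the grasp point (between the pads) lies 19 mm behind it; z points along the fingers, y is the direction in which the jaws open and shut (so a half turn about z gives the same grasp; the last joint's range is limited). The gripper opens to 85 mm and grips with 20 to 120 N. Pads are 22 mm wide; open, the fingers measure 114 mm over their backs; the gripper's body (76 mm by 85 mm) begins 54 mm behind the grasp point. The pads swing forward as they close: fully open they stand 13 mm farther back than shut.
Start: joints at [-1.264, 0.053, 1.613, -0, 1.476, -0.119], TCP at [0.258, -0.569, 0.231] pointing down, gripper open.
Joint ranges: [-3.01, 3.01], [-1.01, 2.22], [0.06, 2.58], [-1.02, 4.17], [0.09, 2.62], [-3.14, 3.14]. Speed limits (rad/s): [2.57, 2.57, 3.14, 3.14, 3.14, 3.14].

### API

Orientations are given as a rotation vector (axis times angle).
In Python, from station import ctrl gives the robot as it stands.
- The arm moves only by the tool step_arm, never from a script. Its argument "moves" is a list of rows, each a list of 5 numbers: the opening, from 0 (shut) to 1 (fully open), then the shift along the world's x, y, z in m, then the turn about the world's z in degrees. A call has 1 to 20 rows; each row shifts and turns the pose as measured when the row begins; what a row does not reach is not made up. A row lasts 1/8 s, in which the tool goes at most 62.5 mm and 10.7 degrees, less where a joint would pass 70% of its speed; a pose out of reach is approached as far as the arm can. A call is refused whole if a number of a shift passes 0.0625 or a number of a turn 10.7, either way. A call with a gripper value outside its range is refused whole. The fingers move at their own pace and stop on an object; "newtons" is the grip in N (left out, the last holds). Time passes only in rows, so rows that do not move let the fingers close. It gives the time, the measured TCP pose, the force and the opening at its end, in the units of the state.
- ctrl.get_obs(): the state, without advancing time (a new reading comes with each control period).
- ctrl.get_image(name): name is "scene" or "top" or "wrist"; returns a dict with "color" (420x560x3 uint8, red, green, blue), "camera_matrix" (3x3 intrinsics, pixels), "R" (3x3) and "t" (3): a world point X has camera coordinates R X + t; the wrist camera has in their place "T_tool_cam" (4x4, takes a point from camera to tool coordinates, whose origin is the TCP and whose axes are the flange's). Camera axes: x right, y down, z forward; pixel columns grow to the right and rows downward; lengths in m; the calibration is good to about 2 mm. A picture is of the moment at which its call begins: read the wrist's pose just before it. There is no depth.
- ctrl.finish_job(): hands the job in, once; it reports no verdict.
Trained networks look in a picture, given as the dict that the camera call returned (one of the last four; its "shot" number tells which), for a name from the list of things; names that differ only in an ending like _2 or _b are one class to them, and where a whole thing is asked for, a point or a joint stands for the part that bears it (a point fixed in the world has none). Each returns a list of dicts, best first, with "p" (0 to 1); they miss things now and then, are a little off and sometimes report something else, mostly with a low value. They report only what shows in the picture. A call takes as long as a camera call. They do not tell look-alikes from the thing itself.
- ctrl.spot_in(picture, query): "bbox" ([left, top, right, bottom] in pixels, round what is visible of it).
The state is a dict: "t": time; "q": joint angles; "dq": joint speeds; "effort": joint torques, N m; "tool_pos": TCP position; "tool_rot": TCP orientation; "contact_force": force on the tool from outside, world axes, zero at the start; "wrist_torque": the same for the moment, N m; "opening": finger opening in m.
Only numpy, scipy, OpenCV 4.12 (cv2) and the standard library are available. Lean on these libraries where they do the work, as an engineer would, in place of code of your own. Each camera call takes 0.05 s, during which the arm holds its last target.

### The job

Turn every specimen box on the bench over to read the black bar on its underside, and sort the boxes into the tray so that they lie flat with the bar facing up. First slide the tray's shutter fully to its right-hand stop (as the robot sees it) and put all boxes whose bar is in the middle into the left bay; then slide the shutter fully to its left-hand stop, put all boxes whose bar is near one end into the right bay, and leave the shutter there. Leave everything else on the bench alone.

Things in the scene. Friction and masses are not known exactly. Their poses are not given: they have to be found in the camera images.
- tray_c (a point): Centre of the underside of a white open-topped sorting tray, fixed to the bench: 266 mm along its x axis, 235 mm along its y axis, walls 5 mm thick and 50 mm high, floor 4 mm thick. A full-height wall down the middle parts it into two equal bays side by side, each 256 mm (x) by 110 mm (y) inside. Its x axis points roughly away from the robot, its y axis roughly to the robot's left; it stands up to 0.2 rad askew.
- bay_left (a point): Centre of the inner floor of the bay at the robot's left (towards +y), 4 mm above the bench; axes as the tray's.
- bay_right (a point): Centre of the inner floor of the bay at the robot's right (towards -y); axes as the tray's.
- shutter (a joint): Position of the tray's sliding shutter, a clear plate with steel edges (266 x 115 mm, 4 mm thick, its underside 53 mm and its top 57 mm above the bench) that is just wide enough to cover one bay. 0 m: at its right-hand stop, right bay covered and left bay fully open; 0.115 m: at its left-hand stop, left bay covered and right bay fully open. It slides along the tray's y axis with about 1.5 N of drag and stays where it is left; it starts part-way.
- shutter_grip (a point): Centre of the black upright grip fin in the middle of the shutter: 44 mm long (tray x), 14 mm thick (tray y), rising from the shutter's top to 95 mm above the bench; this point is 83 mm above the bench. Moves with the shutter.
- mat_top (a point): Centre of the top of a thin dark rubber mat, 200 x 200 mm, 2 mm thick, fixed to the bench: a clear place for turning boxes over (its use is not compulsory).
- box1_c (a point): Centre of a closed white specimen box with a grey lid that has a small round green glass window: 62 mm long (its x axis), 46 mm wide (y), 44 mm high (z, up when the lid is up), 0.15 kg or so. It starts lid up on the bench, or is absent (two or three of the five are there). All boxes look alike from above; any face is flat and it can stand on any of them.
- box1_mark (a point): Centre of the black bar, 13 x 40 mm, printed across the underside of the same box (this point lies in the plane of the underside; axes as the box's). It is either in the middle of the underside or 21 mm from the middle, near one end: this tells the kind of box. Cameras see it only once the box is turned.
- box2_c (a point): Centre of a closed white specimen box with a grey lid that has a small round green glass window: 62 mm long (its x axis), 46 mm wide (y), 44 mm high (z, up when the lid is up), 0.15 kg or so. It starts lid up on the bench, or is absent (two or three of the five are there). All boxes look alike from above; any face is flat and it can stand on any of them.
- box2_mark (a point): Centre of the black bar, 13 x 40 mm, printed across the underside of the same box (this point lies in the plane of the underside; axes as the box's). It is either in the middle of the underside or 21 mm from the middle, near one end: this tells the kind of box. Cameras see it only once the box is turned.
- box3_c (a point): Centre of a closed white specimen box with a grey lid that has a small round green glass window: 62 mm long (its x axis), 46 mm wide (y), 44 mm high (z, up when the lid is up), 0.15 kg or so. It starts lid up on the bench, or is absent (two or three of the five are there). All boxes look alike from above; any face is flat and it can stand on any of them.
- box3_mark (a point): Centre of the black bar, 13 x 40 mm, printed across the underside of the same box (this point lies in the plane of the underside; axes as the box's). It is either in the middle of the underside or 21 mm from the middle, near one end: this tells the kind of box. Cameras see it only once the box is turned.
- box4_c (a point): Centre of a closed white specimen box with a grey lid that has a small round green glass window: 62 mm long (its x axis), 46 mm wide (y), 44 mm high (z, up when the lid is up), 0.15 kg or so. It starts lid up on the bench, or is absent (two or three of the five are there). All boxes look alike from above; any face is flat and it can stand on any of them.
- box4_mark (a point): Centre of the black bar, 13 x 40 mm, printed across the underside of the same box (this point lies in the plane of the underside; axes as the box's). It is either in the middle of the underside or 21 mm from the middle, near one end: this tells the kind of box. Cameras see it only once the box is turned.
- box5_c (a point): Centre of a closed white specimen box with a grey lid that has a small round green glass window: 62 mm long (its x axis), 46 mm wide (y), 44 mm high (z, up when the lid is up), 0.15 kg or so. It starts lid up on the bench, or is absent (two or three of the five are there). All boxes look alike from above; any face is flat and it can stand on any of them.
- box5_mark (a point): Centre of the black bar, 13 x 40 mm, printed across the underside of the same box (this point lies in the plane of the underside; axes as the box's). It is either in the middle of the underside or 21 mm from the middle, near one end: this tells the kind of box. Cameras see it only once the box is turned.
- jar: Glass specimen jar, 64 mm across, 85 mm high; origin at the centre of its underside. Stands loose on the bench and is to be left alone.
- dish: Shallow glass dish, 90 mm across, 16 mm high; origin at the centre of its underside. Stands loose on the bench and is to be left alone.
- wash: White wash bottle, 66 mm across, 160 mm high; origin at the centre of its underside. Stands loose on the bench and is to be left alone.
- mug: White mug, 80 mm across, 90 mm high, with a handle; origin at the centre of its underside. Stands loose on the bench and is to be left alone.
- tweezers: Steel tweezers, 125 mm long, lying flat; origin at the centre of its underside. Stands loose on the bench and is to be left alone.
- pencup: Black pencil cup, 72 mm across, 95 mm high; origin at the centre of its underside. Stands loose on the bench and is to be left alone.
- jarlid: White jar lid, 68 mm across, 14 mm high; origin at the centre of its underside. Stands loose on the bench and is to be left alone.
Mind the look-alikes: they are no part of the job. Leave any orange or turquoise look-alike of the part that bears box1_c alone.

How it is judged:
On the way, in this order (a step that is already met when the one before it is completed fails the run):
1. the shutter is fully at its right-hand stop, the left bay open (value of joint shutter below 0.004 m), for 0.2 s.
2. all boxes with the bar in the middle lie in the left bay, bar up, let go (x of box1_c in the frame of bay_left between -0.12 and 0.12 m and y of box1_c in the frame of bay_left between -0.054 and 0.054 m and z of box1_c in the frame of bay_left between 0.012 and 0.033 m and angle between each of box1_c, box3_c, box4_c's own z axis and vertical above 2.9 rad and distance between each of box1_c, box3_c, box4_c and the grasp point above 0.08 m and x of box3_c in the frame of bay_left between -0.12 and 0.12 m and y of box3_c in the frame of bay_left between -0.054 and 0.054 m and z of box3_c in the frame of bay_left between 0.012 and 0.033 m and x of box4_c in the frame of bay_left between -0.12 and 0.12 m and y of box4_c in the frame of bay_left between -0.054 and 0.054 m and z of box4_c in the frame of bay_left between 0.012 and 0.033 m), for 0.2 s.
3. the shutter is fully at its left-hand stop, the right bay open (value of joint shutter above 0.111 m), for 0.2 s.
At the end, for the whole second after the job is handed in: Every box present lies flat on the floor of its bay (within about 14 degrees of level) with the bar facing up, let go and at rest: bar in the middle in the left bay, bar near one end in the right bay; the shutter is within 4 mm of its left-hand stop (all of step 2 and x of box2_c in the frame of bay_right between -0.12 and 0.12 m and y of box2_c in the frame of bay_right between -0.054 and 0.054 m and z of box2_c in the frame of bay_right between 0.012 and 0.033 m and angle between each of box2_c, box5_c's own z axis and vertical above 2.9 rad and distance between each of box2_c, box5_c and the grasp point above 0.08 m and x of box5_c in the frame of bay_right between -0.12 and 0.12 m and y of box5_c in the frame of bay_right between -0.054 and 0.054 m and z of box5_c in the frame of bay_right between 0.012 and 0.033 m and linear speed of each of box1, box3, box4, box2, box5 below 0.03 m/s and value of joint shutter above 0.111 m); the robot touches nothing.
It fails at once if a bystander (jar, dish, wash bottle, mug, tweezers, pencil cup, jar lid) is pushed more than 30 mm or knocked over (distance of any of jar, dish, wash, mug, tweezers, pencup, jarlid from where it was at the start of the episode above 0.03 m or angle between any of jar, dish, wash, mug, tweezers, pencup, jarlid's own z axis and vertical above 0.6 rad).
Of box1, box2, box3, box4, box5 only 2 to 3 are there at a start; the rules pass over those that are not, and their reading is None.
At some moment in a run one of box1, box2, box3, box4, box5 may be knocked a few centimetres aside while the robot is not near it.
Once in a run the grip may slacken for a moment while it holds something.
It also fails if it takes over 210 s, if anything falls off the work surface, if the arm or the gripper's body presses on something with over 40 N, if the wrist force passes 120 N, or if a joint passes its speed limit or range.

## Working session

There is one attempt and no reset: what is moved stays moved. The work goes in short steps, Python scripts to look and compute and a tool call to move; the robot and the scene stay as the last step left them, time stands still between calls to the robot, and variables do not carry over. Pictures are saved under pics/ and viewed, and the job is handed in when it is done.

Besides the shell and the picture viewer there is one more tool, called after ">>>" as name([rows], argument=value, ...), one row to a line, values as JSON. step_arm: Moves the arm, as the interface text tells. Its arguments: {"type":"object","properties":{"moves":{"type":"array","items":{"type":"array","items":{"type":"number"}}},"newtons":{"type":"number"}},"required":["moves"]}

```bash
mkdir -p pics; ls; cat > h.py <<'E'
from station import ctrl
import numpy as np, cv2
from scipy.spatial.transform import Rotation as Rn
def snap(name,fn,crop=None,scale=1):
    o=ctrl.get_obs(); im=ctrl.get_image(name); c=im["color"][:,:,::-1].copy()
    if crop: c=c[crop[1]:crop[3],crop[0]:crop[2]]
    if scale!=1: c=cv2.resize(c,None,fx=scale,fy=scale,interpolation=cv2.INTER_CUBIC)
    cv2.imwrite("pics/"+fn,c); return im,o
def ray(im,o,px):
    K=np.array(im["camera_matrix"]); d=np.linalg.inv(K)@np.array([px[0],px[1],1.])
    if "R" in im:
        R=np.array(im["R"]);t=np.array(im["t"]); return -R.T@t, R.T@d
    T=np.array(im["T_tool_cam"]);Rt=Rn.from_rotvec(o["tool_rot"]).as_matrix()
    return Rt@T[:3,3]+np.array(o["tool_pos"]), Rt@(T[:3,:3]@d)
def at(im,o,px,z):
    c,d=ray(im,o,px); return c+d*(z-c[2])/d[2]
def proj(im,o,X):
    X=np.array(X,float);K=np.array(im["camera_matrix"])
    if "R" in im: p=np.array(im["R"])@X+np.array(im["t"])
    else:
        T=np.array(im["T_tool_cam"]);Rt=Rn.from_rotvec(o["tool_rot"]).as_matrix()
        p=T[:3,:3].T@(Rt.T@(X-np.array(o["tool_pos"]))-T[:3,3])
    p=K@p; return p[:2]/p[2]
def st():
    o=ctrl.get_obs(); print({k:np.round(o[k],3).tolist() for k in ("t","q","tool_pos","tool_rot","contact_force","opening")}); return o
E
python3 - <<'E'
from h import *
st()
for n in ("top","scene","wrist"):
    im,o=snap(n,n+"0.png"); print(n,np.round(im["camera_matrix"],1).tolist()); 
    print(np.round(im["T_tool_cam"],3).tolist() if n=="wrist" else (np.round(im["R"],3).tolist(),np.round(im["t"],3).tolist()))
    if n!="wrist":
        for q in ("box1_c","shutter","jar","mug","wash","pencup","dish","tweezers","jarlid"):
            print(q,[(np.round(d["bbox"]).tolist(),round(d["p"],2)) for d in ctrl.spot_in(im,q)][:6])
E
```

```text
pics
{'t': 0.0, 'q': [-1.264, 0.053, 1.614, -0.0, 1.476, -0.119], 'tool_pos': [0.258, -0.569, 0.23], 'tool_rot': [-3.069, -0.663, 0.0], 'contact_force': [1.492, 0.215, -0.398], 'opening': 0.085}
top [[452.1, 0.0, 283.5], [0.0, 452.1, 203.7], [0.0, 0.0, 1.0]]
([[-0.006, -1.0, 0.018], [-0.991, 0.003, -0.131], [0.131, -0.019, -0.991]], [-0.092, 0.598, 1.086])
box1_c [([336.0, 238.0, 359.0, 266.0], 0.8), ([366.0, 271.0, 390.0, 299.0], 0.8), ([269.0, 164.0, 300.0, 196.0], 0.71), ([324.0, 192.0, 344.0, 222.0], 0.68)]
shutter [([119.0, 183.0, 180.0, 298.0], 0.65)]
jar [([303.0, 132.0, 332.0, 161.0], 0.81), ([374.0, 226.0, 407.0, 256.0], 0.36)]
mug [([444.0, 251.0, 497.0, 283.0], 0.59), ([188.0, 281.0, 231.0, 313.0], 0.5)]
wash [([412.0, 165.0, 450.0, 199.0], 0.69), ([376.0, 227.0, 404.0, 257.0], 0.25), ([95.0, 181.0, 208.0, 304.0], 0.16)]
pencup [([83.0, 136.0, 127.0, 168.0], 0.6)]
dish [([237.0, 114.0, 269.0, 143.0], 0.8), ([121.0, 183.0, 179.0, 299.0], 0.27)]
tweezers [([189.0, 280.0, 229.0, 314.0], 0.79)]
jarlid [([358.0, 142.0, 388.0, 166.0], 0.81)]
scene [[415.8, 0.0, 280.8], [0.0, 415
[... 273 characters left out ...]
.0], 0.71), ([222.0, 188.0, 248.0, 211.0], 0.64)]
shutter [([379.0, 190.0, 440.0, 264.0], 0.75), ([122.0, 149.0, 160.0, 191.0], 0.66)]
jar [([211.0, 238.0, 239.0, 282.0], 0.69)]
mug [([122.0, 149.0, 162.0, 187.0], 0.66)]
wash [([120.0, 180.0, 153.0, 235.0], 0.76), ([441.0, 266.0, 484.0, 323.0], 0.49)]
pencup [([439.0, 266.0, 484.0, 321.0], 0.85)]
dish [([264.0, 287.0, 307.0, 316.0], 0.94), ([124.0, 151.0, 158.0, 191.0], 0.48)]
tweezers [([340.0, 197.0, 358.0, 207.0], 0.63)]
jarlid [([157.0, 245.0, 182.0, 267.0], 0.7)]
wrist [[292.6, 0.0, 281.1], [0.0, 292.6, 207.4], [0.0, 0.0, 1.0]]
[[0.0, -0.947, -0.322, 0.084], [1.0, -0.0, 0.001, 0.0], [-0.001, -0.322, 0.947, -0.142], [0.0, 0.0, 0.0, 1.0]]
```

View pics/top0.png

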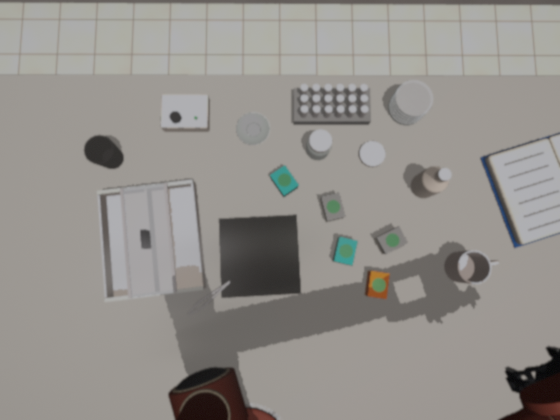

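View pics/scene0.png

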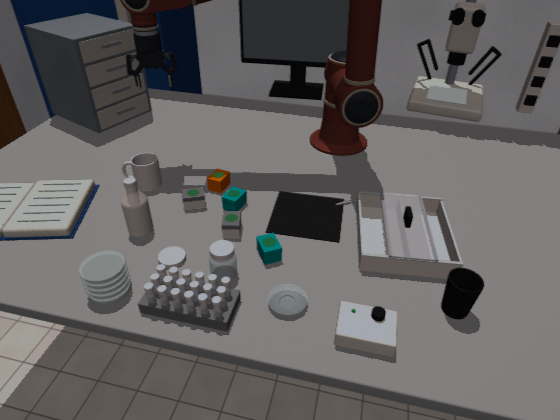

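```bash
python3 - <<'E'
import cv2
c=cv2.imread("pics/top0.png")
cv2.imwrite("pics/top0_a.png",cv2.resize(c[150:310,255:420],None,fx=4.5,fy=3.7,interpolation=2))
cv2.imwrite("pics/top0_b.png",cv2.resize(c[165:320,80:245],None,fx=4,fy=3.8,interpolation=2)[:,:])
E
```

```text
(no output)
```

View crops.

View pics/top0_a.png

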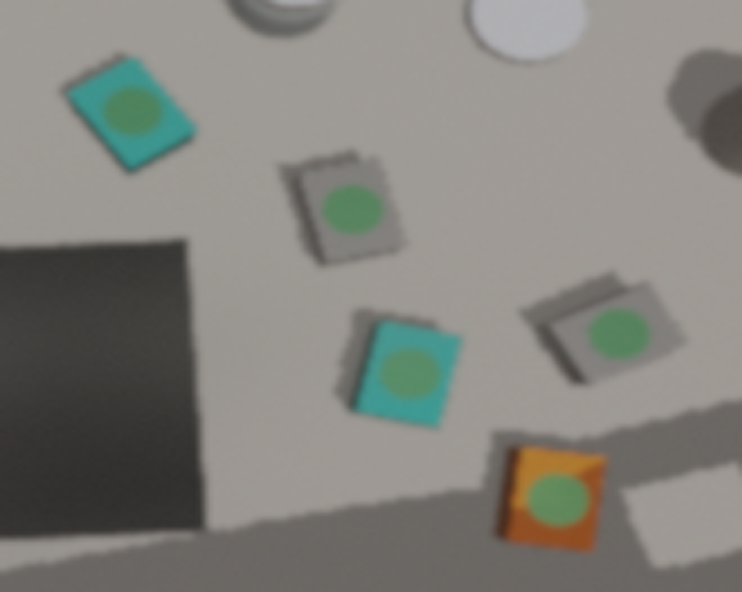

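View pics/top0_b.png

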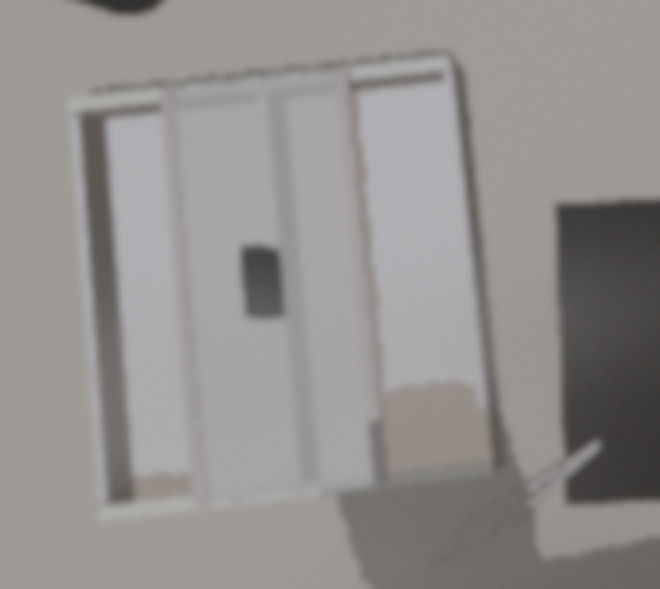

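Top view: two grey-lidded boxes at (333,207) and (392,240). The turquoise (284,180), (345,251) and orange (378,285) ones are look-alikes. The tray is at left with its fin at (145,239), and the mat is at (260,256). I'll measure these now.

```bash
cat > m1.py <<'E'
from h import *
im,o=snap("top","t1.png")
P=lambda px,z: np.round(at(im,o,px,z),4)
cr=lambda x,y:(80+x/4,165+y/3.8)
cs=[P(cr(*c),.05) for c in ((70,97),(455,55),(497,468),(103,518))]
print("tray corners FL FR BR BL",[c[:2].tolist() for c in cs])
for i in range(4): print(np.linalg.norm(cs[i]-cs[(i+1)%4]))
C=sum(cs)/4; ax=(cs[0]+cs[1]-cs[2]-cs[3])[:2]; ay=(cs[0]+cs[3]-cs[1]-cs[2])[:2]
print("c",C,"yaw",np.arctan2(ax[1],ax[0]),np.arctan2(-ay[0],ay[1]))
print("fin",P(cr(261,262),.095),P(cr(261,280),.085))
ca=lambda x,y:(255+x/4.5,150+y/3.7)
print("mat",[P(p,.002)[:2].tolist() for p in ((219,218),(298,215),(300,294),(222,297))])
print("boxA",[P(ca(*c),.044)[:2].tolist() for c in ((300,172),(380,158),(405,243),(325,264))])
print("boxB",[P(ca(*c),.044)[:2].tolist() for c in ((548,325),(648,283),(686,340),(588,382))])
for n,b,z in (("jar",(319,143),.085),("dish",(253,128),.01),("turqL",(284,180),.044),("turq2",(345,251),.044),("orange",(378,285),.044),("tweez",(209,297),0),("jarlid",(372,154),.01),("wash",(435,180),.06),("mug",(470,266),.09),("patch",(410,290),0)): print(n,P(b,z)[:2])
E
python3 m1.py
```

```text
tray corners FL FR BR BL [[0.6303, 0.3628], [0.6573, 0.1275], [0.3921, 0.0971], [0.3629, 0.3305]]
0.2368440204016137
0.26693669661550845
0.2352194719830822
0.26934373948543894
c [0.51065  0.229475 0.05    ] yaw 0.11718500061273154 0.11933638094494524
fin [0.52   0.2295 0.095 ] [0.5095 0.232  0.085 ]
mat [[0.566, 0.0699], [0.573, -0.1324], [0.3736, -0.1354], [0.3676, 0.0598]]
boxA [[0.6146, -0.1897], [0.624, -0.2343], [0.5663, -0.2469], [0.5524, -0.2024]]
boxB [[0.5111, -0.3241], [0.5389, -0.3803], [0.5008, -0.3997], [0.4732, -0.3448]]
jar [ 0.7403 -0.1812]
dish [ 0.801  -0.0167]
turqL [ 0.6565 -0.0962]
turq2 [ 0.4792 -0.2448]
orange [ 0.3965 -0.3233]
tweez [0.3676 0.0925]
jarlid [ 0.7311 -0.3265]
wash [ 0.6526 -0.4701]
mug [ 0.4413 -0.5318]
patch [ 0.3814 -0.414 ]
```

View pics/wrist0.png

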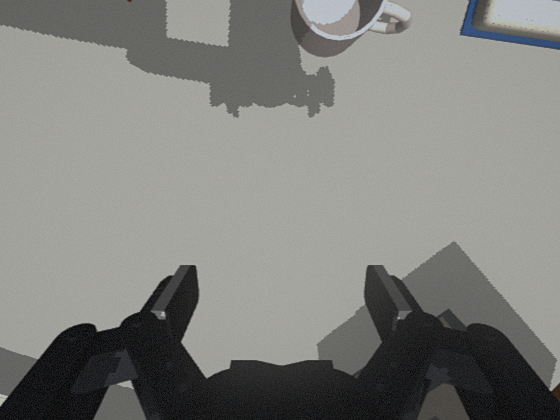

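>>> step_arm([
  [0.6,0.017,0.053,0,-1.2],
  [0.6,0.017,0.053,0,-1.2],
  [0.6,0.017,0.053,0,-1.2],
  [0.6,0.017,0.053,0,-1.2],
  [0.6,0.017,0.053,0,-1.2],
  [0.6,0.017,0.053,0,-1.2],
  [0.6,0.017,0.053,0,-1.2],
  [0.6,0.017,0.053,0,-1.2],
  [0.6,0.017,0.053,0,-1.2],
  [0.6,0.017,0.053,0,-1.2],
  [0.6,0.017,0.053,0,-1.2],
  [0.6,0.017,0.053,0,-1.2],
  [0.6,0.017,0.053,0,-1.2],
])

```text
t: 2.72
tool_pos: [0.4819, 0.1387, 0.234]
tool_rot: [3.129, 0.213, 0.018]
contact_force: [0.8, -0.9, -0.4]
opening: 0.051
```

```bash
python3 - <<'E'
from h import *
st(); snap("top","top1.png"); snap("wrist","w1.png")
E
```

```text
{'t': 2.725, 'q': [0.135, -0.258, 1.897, -0.006, 1.492, 1.57], 'tool_pos': [0.482, 0.139, 0.234], 'tool_rot': [3.129, 0.213, 0.018], 'contact_force': [0.849, -0.893, -0.407], 'opening': 0.051}
```

View pics/top1.png

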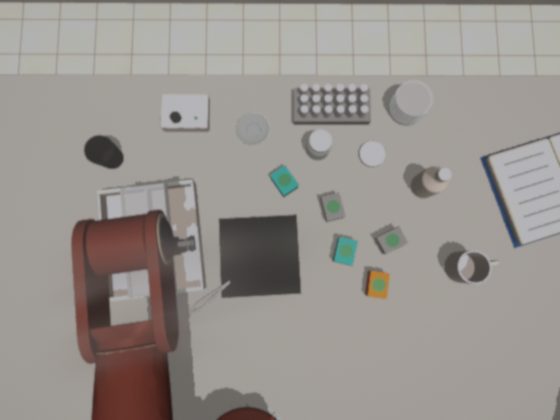

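View pics/w1.png

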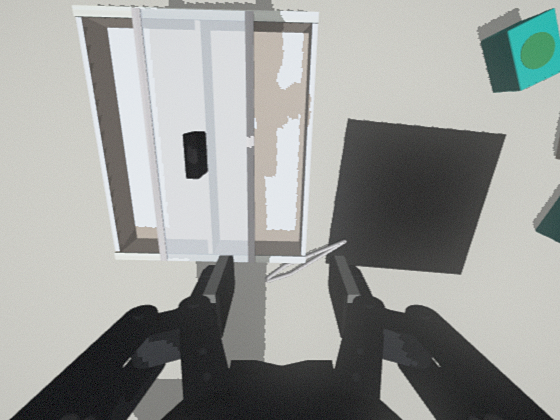

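```bash
python3 - <<'E'
from h import *
c=cv2.imread("pics/w1.png"); cv2.imwrite("pics/w1c.png",cv2.resize(c[110:200,150:250],None,fx=6,fy=6,interpolation=2))
im,o=snap("wrist","x.png")
for p in ((187,133),(205,131),(207,170),(187,178),(194,155)): print(p,np.round(at(im,o,p,.095),4),np.round(at(im,o,p,.057),4))
print("tray",[np.round(at(im,o,p,.05)[:2],4).tolist() for p in ((73,7),(319,12),(307,258),(116,256))])
E
```

```text
(187, 133) [0.5323 0.2364 0.095 ] [0.5281 0.2476 0.057 ]
(205, 131) [0.5365 0.2199 0.095 ] [0.5328 0.2289 0.057 ]
(207, 170) [0.5    0.2157 0.095 ] [0.4915 0.2241 0.057 ]
(187, 178) [0.4894 0.2345 0.095 ] [0.4793 0.2455 0.057 ]
(194, 155) [0.5128 0.2289 0.095 ] [0.5059 0.2391 0.057 ]
tray [[0.6293, 0.3624], [0.6591, 0.1288], [0.3967, 0.0953], [0.3663, 0.3301]]
```

View pics/w1c.png

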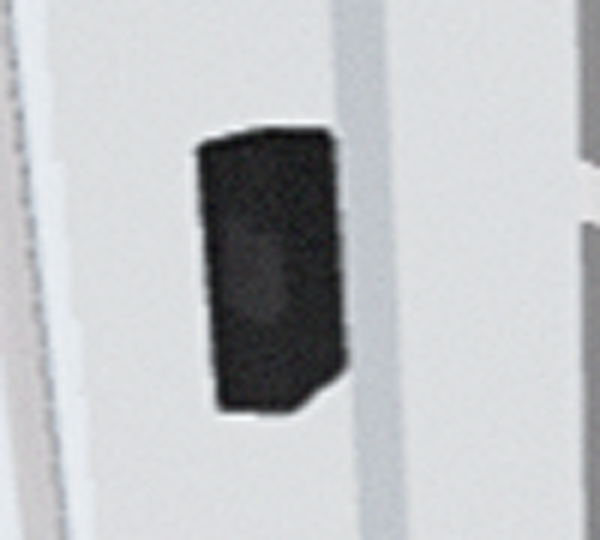

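>>> step_arm([
  [0.6,0.015,0.045,0,-1],
  [0.6,0.015,0.046,0,0],
  [0.6,0,0,-0.04,0],
  [0.6,0,0,-0.04,0],
  [0.6,0,0,0,0],
])

```text
t: 3.5
tool_pos: [0.5135, 0.228, 0.1536]
tool_rot: [3.129, 0.184, 0.021]
contact_force: [0.3, 0.7, -0.4]
opening: 0.0508
```

```bash
python3 - <<'E'
from h import *
im,o=snap("wrist","w2.png"); st()
for p in ((.512,.231,.095),(.512,.231,.083)): print(proj(im,o,p))
E
```

```text
{'t': 3.55, 'q': [0.29, -0.045, 1.839, -0.01, 1.332, 1.746], 'tool_pos': [0.515, 0.228, 0.156], 'tool_rot': [3.13, 0.184, 0.027], 'contact_force': [-0.532, 0.439, 0.382], 'opening': 0.051}
[276.27435852 230.15091064]
[276.38924441 224.27092043]
```

View pics/w2.png

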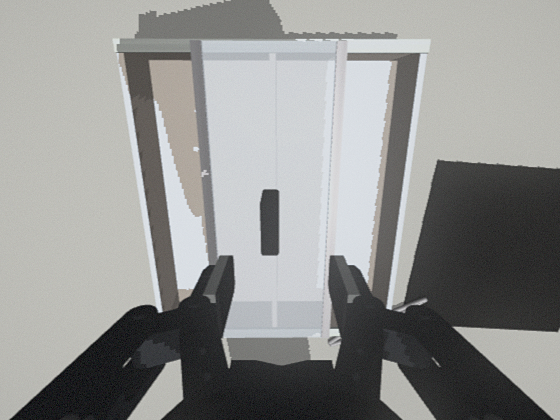

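```bash
python3 - <<'E'
from h import *
st()
im,o=snap("wrist","w3.png",(230,170,330,270),6)
for p in ((267,222),(268,190),(268,255),(261,222),(275,222)): print(np.round(at(im,o,p,.095),4))
E
```

```text
{'t': 3.55, 'q': [0.29, -0.045, 1.839, -0.01, 1.332, 1.746], 'tool_pos': [0.515, 0.228, 0.156], 'tool_rot': [3.13, 0.184, 0.027], 'contact_force': [-0.532, 0.439, 0.382], 'opening': 0.051}
[0.5184 0.239  0.095 ]
[0.543  0.2408 0.095 ]
[0.4914 0.2354 0.095 ]
[0.5179 0.2434 0.095 ]
[0.5191 0.233  0.095 ]
```

View pics/w3.png

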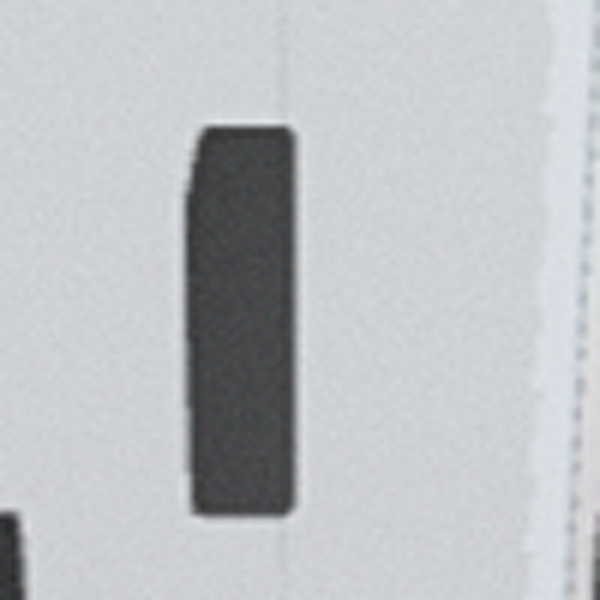

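>>> step_arm([
  [0.6,0,0.006,-0.03,0],
  [0.6,0,0,-0.03,0],
  [0.6,0,0,-0.026,0],
  [0.6,0,0,0,0],
  [0,0,0,0,0],
  [0,0,0,0,0],
  [0,0,0,0,0],
  [0,0,0,0,0],
], newtons=40)

```text
t: 4.6
tool_pos: [0.527, 0.2355, 0.0884]
tool_rot: [-3.134, -0.178, -0.076]
contact_force: [1.2, 0.9, -5.6]
opening: 0.0121
```

```bash
python3 - <<'E'
from h import *
st();im,o=snap("wrist","w4.png")
E
```

```text
{'t': 4.6, 'q': [0.296, 0.042, 1.874, -0.011, 1.178, 1.757], 'tool_pos': [0.527, 0.236, 0.088], 'tool_rot': [-3.134, -0.178, -0.076], 'contact_force': [1.156, 0.935, -5.576], 'opening': 0.012}
```

View pics/w4.png

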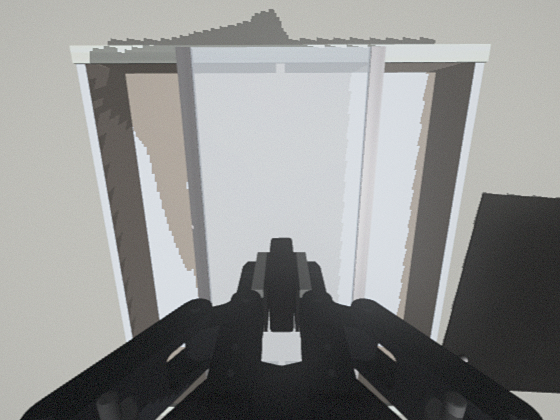

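>>> step_arm([
  [0,0.002,-0.015,0,0],
  [0,0.002,-0.015,0,0],
  [0,0.002,-0.015,0,0],
  [0,0.002,-0.015,0,0],
])

```text
t: 5.15
tool_pos: [0.5338, 0.1779, 0.0885]
tool_rot: [-3.119, -0.173, -0.072]
contact_force: [-4.5, 44.8, -5.3]
opening: 0.0122
```

```bash
python3 - <<'E'
from h import *
st();im,o=snap("wrist","w5.png")
E
```

```text
{'t': 5.15, 'q': [0.184, 0.006, 1.91, 0.012, 1.177, 1.639], 'tool_pos': [0.534, 0.178, 0.088], 'tool_rot': [-3.119, -0.173, -0.072], 'contact_force': [-4.457, 44.818, -5.312], 'opening': 0.012}
```

View pics/w5.png

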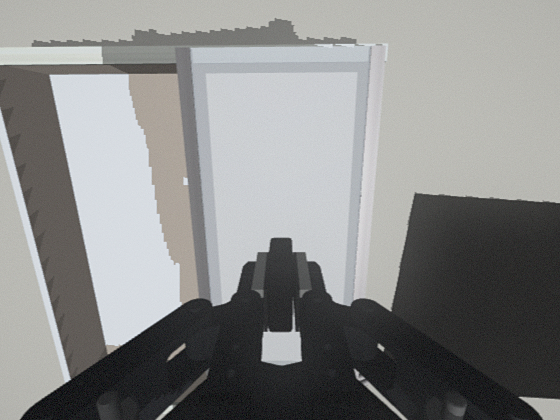

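>>> step_arm([
  [0,0,0,0,0],
  [0,0,0,0,0],
  [0.5,0,0,0,0],
  [0.5,0,0,0,0],
  [0.5,0,0,0.04,0],
  [0.5,0,0,0.05,0],
  [0.5,0,0,0.05,0],
  [0.5,0,0,0.03,0],
  [0.5,0,0,0,0],
])

```text
t: 6.32
tool_pos: [0.5354, 0.1726, 0.2661]
tool_rot: [-3.12, -0.165, -0.081]
contact_force: [0.5, 0.4, 0.4]
opening: 0.0429
```

```bash
python3 - <<'E'
from h import *
st();im,o=snap("wrist","w6.png")
E
```

```text
{'t': 6.325, 'q': [0.175, -0.152, 1.753, 0.01, 1.487, 1.639], 'tool_pos': [0.535, 0.173, 0.266], 'tool_rot': [-3.12, -0.165, -0.081], 'contact_force': [0.536, 0.44, 0.395], 'opening': 0.043}
```

View pics/w6.png

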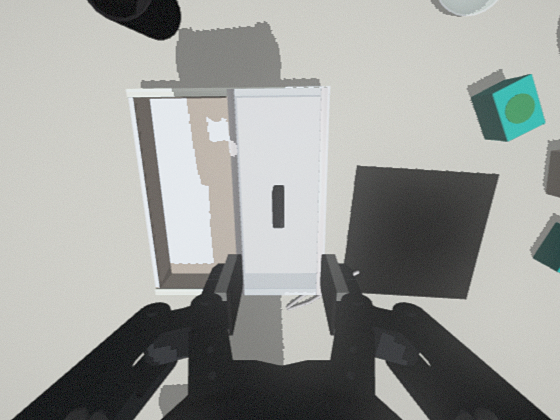

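The shutter is at its right stop and the left bay is open. Next is grey box A at about (0.589,-0.218).

>>> step_arm([
  [0.9,0.008,-0.055,0,1],
  [0.9,0.008,-0.055,0,1],
  [0.9,0.008,-0.055,0,1],
  [0.9,0.008,-0.055,0,1],
  [0.9,0.008,-0.055,0,1],
  [0.9,0.008,-0.055,-0.02,1],
  [0.9,0,-0.04,-0.03,0],
  [0.9,0,0,-0.02,0],
  [0.9,0,0,0,0],
])

```text
t: 7.5
tool_pos: [0.5727, -0.2078, 0.1681]
tool_rot: [-3.096, -0.334, -0.03]
contact_force: [-0.5, -0.3, 0.1]
opening: 0.077
```

```bash
python3 - <<'E'
from h import *
st();im,o=snap("wrist","w7.png")
E
```

```text
{'t': 7.5, 'q': [-0.486, 0.059, 1.714, 0.035, 1.368, 0.863], 'tool_pos': [0.573, -0.208, 0.168], 'tool_rot': [-3.096, -0.334, -0.03], 'contact_force': [-0.534, -0.272, 0.057], 'opening': 0.077}
```

View pics/w7.png

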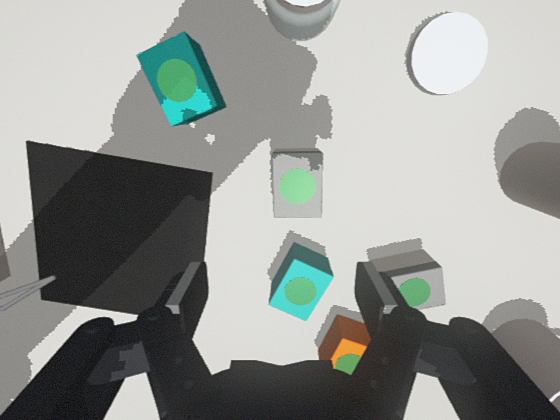

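```bash
python3 - <<'E'
from h import *
c=cv2.imread("pics/w7.png"); cv2.imwrite("pics/w7c.png",cv2.resize(c[135:230,255:340],None,fx=6,fy=6,interpolation=2))
im,o=snap("wrist","x.png")
for p in ((273,152),(322,152),(323,217),(274,217),(298,185)): print(p,np.round(at(im,o,p,.044),4))
E
```

```text
(273, 152) [ 0.6191 -0.1874  0.044 ]
(322, 152) [ 0.6288 -0.2308  0.044 ]
(323, 217) [ 0.5686 -0.2477  0.044 ]
(274, 217) [ 0.558  -0.2013  0.044 ]
(298, 185) [ 0.5942 -0.2167  0.044 ]
```

View pics/w7c.png

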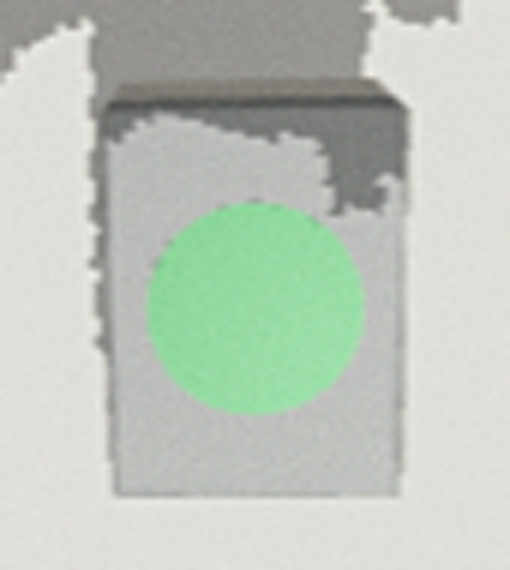

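>>> step_arm([
  [0.95,0.01,-0.005,0,0],
  [0.95,0.01,-0.004,0,0],
  [0.95,0,0,-0.03,0],
  [0.95,0,0,-0.03,0],
  [0.95,0,0,-0.03,0],
  [0.95,0,0,0,0],
])

```text
t: 8.35
tool_pos: [0.6035, -0.2165, 0.0879]
tool_rot: [-3.105, -0.347, -0.058]
contact_force: [-0.4, 0.4, -1.1]
opening: 0.081
```

>>> step_arm([
  [0.95,-0.006,0,-0.025,0],
  [0.95,-0.006,0,-0.025,0],
  [0.95,-0.004,0,-0.016,0],
  [0.95,0,0,0,0],
])

```text
t: 8.85
tool_pos: [0.5942, -0.2186, 0.0292]
tool_rot: [-3.112, -0.351, -0.077]
contact_force: [-0.3, 0.4, 0.1]
opening: 0.0811
```

```bash
python3 - <<'E'
from h import *
st();im,o=snap("wrist","w8.png")
E
```

```text
{'t': 8.85, 'q': [-0.486, 0.247, 1.757, 0.039, 1.102, 0.844], 'tool_pos': [0.594, -0.219, 0.029], 'tool_rot': [-3.112, -0.351, -0.077], 'contact_force': [-0.311, 0.387, 0.103], 'opening': 0.081}
```

View pics/w8.png

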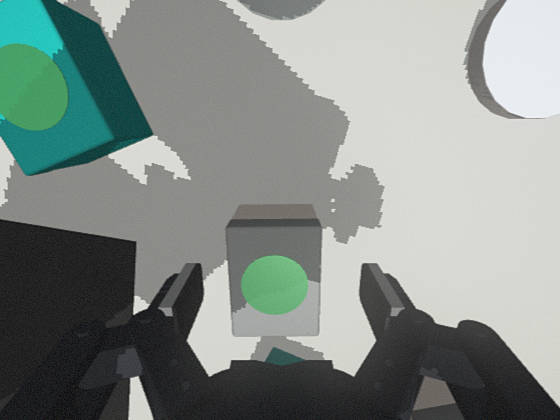

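>>> step_arm([
  [0.95,-0.002,0,-0.01,0],
  [0,0,0,0,0],
  [0,0,0,0,0],
  [0,0,0,0,0],
  [0,0,0,0,0],
  [0,0,0,0.02,0],
  [0,0,0,0.03,0],
  [0,0,0,0.03,0],
], newtons=40)

```text
t: 9.9
tool_pos: [0.5928, -0.2186, 0.1035]
tool_rot: [-3.112, -0.351, -0.078]
contact_force: [0.2, 0.2, -1.0]
opening: 0.0452
```

>>> step_arm([
  [0,-0.026,0.024,0,-2.2],
  [0,-0.026,0.024,0,-2.2],
  [0,-0.026,0.024,0,-2.2],
  [0,-0.026,0.024,0,-2.2],
  [0,-0.02,0.022,0,-2.2],
  [0,0,0,-0.03,0],
  [0,0,0,-0.02,0],
  [0,0,0,0,0],
])

```text
t: 10.9
tool_pos: [0.4708, -0.1001, 0.0695]
tool_rot: [3.131, 0.041, 0.111]
contact_force: [0.4, 0.5, -1.7]
opening: 0.0451
```

>>> step_arm([
  [0,0,0.006,-0.02,0],
  [0,0,0,-0.015,0],
  [0,0,0,-0.01,0],
  [0,0,0,-0.006,0],
  [0,0,0,0,0],
])

```text
t: 11.52
tool_pos: [0.4768, -0.0966, 0.0262]
tool_rot: [3.127, 0.04, 0.128]
contact_force: [0.0, -0.5, -1.8]
opening: 0.0452
```

>>> step_arm([
  [0,0,0,-0.003,0],
  [0,0,0,0,0],
  [0.9,0,0,0,0],
  [0.9,0,0,0,0],
  [0.9,0,0,0,0],
  [0.9,0,0,0.03,0],
  [0.9,0,0,0.05,0],
  [0.9,0,0,0.05,0],
  [0.9,0,0,0,0],
])

```text
t: 12.65
tool_pos: [0.4768, -0.0969, 0.1578]
tool_rot: [3.127, 0.04, 0.127]
contact_force: [0.4, -0.8, -0.0]
opening: 0.0768
```

```bash
python3 - <<'E'
from h import *
st();im,o=snap("wrist","w9.png")
E
```

```text
{'t': 12.65, 'q': [-0.365, -0.292, 2.054, 0.02, 1.3, 1.176], 'tool_pos': [0.477, -0.097, 0.158], 'tool_rot': [3.127, 0.04, 0.127], 'contact_force': [0.422, -0.783, -0.049], 'opening': 0.077}
```

View pics/w9.png

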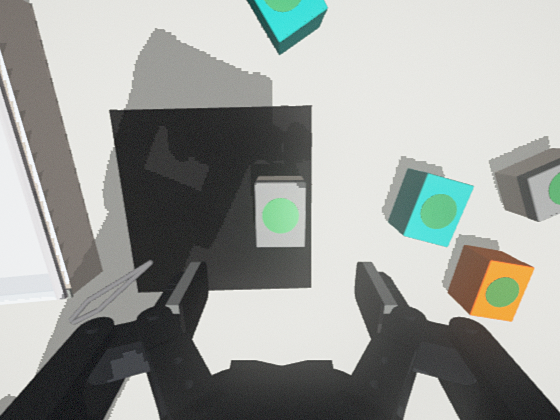

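>>> step_arm([
  [0,0,-0.03,0,0],
  [0,0,-0.03,0,0],
  [0,0,0,-0.03,0],
  [0,-0.003,0,-0.03,0],
  [0,-0.003,0,-0.03,0],
  [0,-0.003,0,-0.01,0],
  [0,0,0,0,0],
])

```text
t: 13.58
tool_pos: [0.4582, -0.1544, 0.0398]
tool_rot: [3.139, 0.04, 0.093]
contact_force: [0.4, 0.5, 1.0]
opening: 0.0002
```

>>> step_arm([
  [0,0.018,0,0.001,0],
  [0,0,0,0,0],
])

```text
t: 13.82
tool_pos: [0.4773, -0.1548, 0.0422]
tool_rot: [3.138, 0.04, 0.096]
contact_force: [0.1, 0.7, 0.4]
opening: -0.0
```

```bash
python3 - <<'E'
from h import *
st();im,o=snap("wrist","w10.png")
im,o=snap("scene","s10.png",(150,150,390,290),3)
E
```

```text
{'t': 13.825, 'q': [-0.477, -0.081, 2.082, 0.031, 1.085, 1.054], 'tool_pos': [0.477, -0.155, 0.042], 'tool_rot': [3.138, 0.04, 0.096], 'contact_force': [0.064, 0.652, 0.406], 'opening': -0.0}
```

View pics/w10.png

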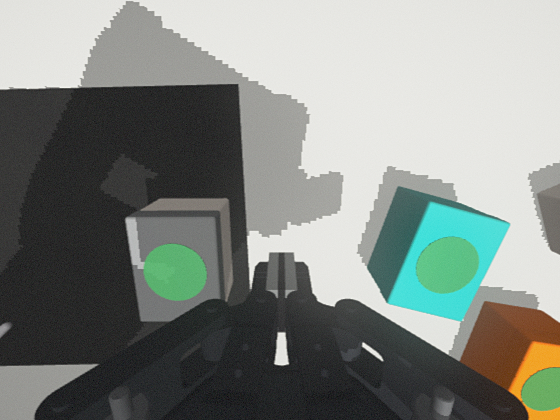

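View pics/s10.png

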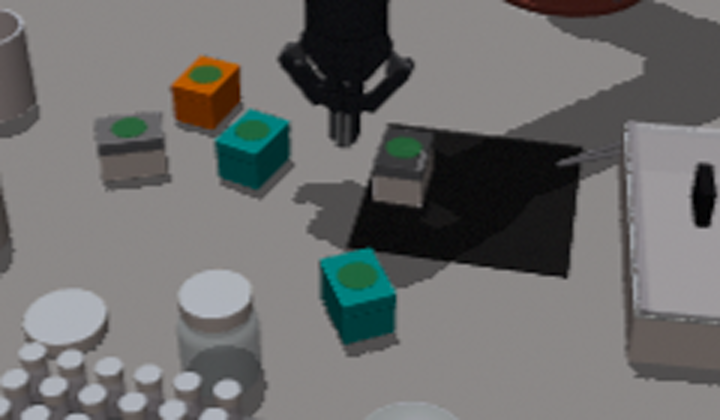

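>>> step_arm([
  [0,0,0.01,-0.001,0],
  [0,0,0.01,0,0],
  [0,0,0.01,0,0],
  [0,0,0.008,0,0],
])

```text
t: 14.42
tool_pos: [0.4757, -0.1143, 0.0414]
tool_rot: [3.138, 0.039, 0.096]
contact_force: [-0.5, -0.4, -0.2]
opening: -0.0002
```

```bash
python3 - <<'E'
from h import *
st()
im,o=snap("scene","s11.png",(200,150,390,290),3.5)
E
```

```text
{'t': 14.425, 'q': [-0.401, -0.112, 2.113, 0.025, 1.084, 1.134], 'tool_pos': [0.476, -0.114, 0.041], 'tool_rot': [3.138, 0.039, 0.096], 'contact_force': [-0.527, -0.426, -0.226], 'opening': -0.0}
```

View pics/s11.png

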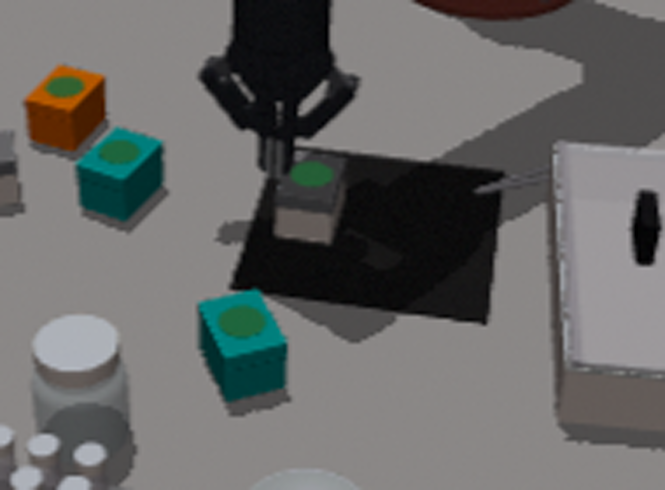

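>>> step_arm([
  [0,0,0.008,0,0],
  [0,0,0.008,0,0],
])

```text
t: 14.72
tool_pos: [0.4757, -0.0968, 0.0415]
tool_rot: [3.138, 0.039, 0.096]
contact_force: [0.2, -0.5, 1.1]
opening: 0.0001
```

```bash
python3 - <<'E'
from h import *
st()
im,o=snap("scene","s12.png",(200,150,390,290),3.5)
im,o=snap("wrist","w12.png")
E
```

```text
{'t': 14.725, 'q': [-0.366, -0.122, 2.122, 0.024, 1.084, 1.169], 'tool_pos': [0.476, -0.097, 0.041], 'tool_rot': [3.138, 0.039, 0.096], 'contact_force': [0.188, -0.463, 1.068], 'opening': 0.0}
```

View pics/s12.png

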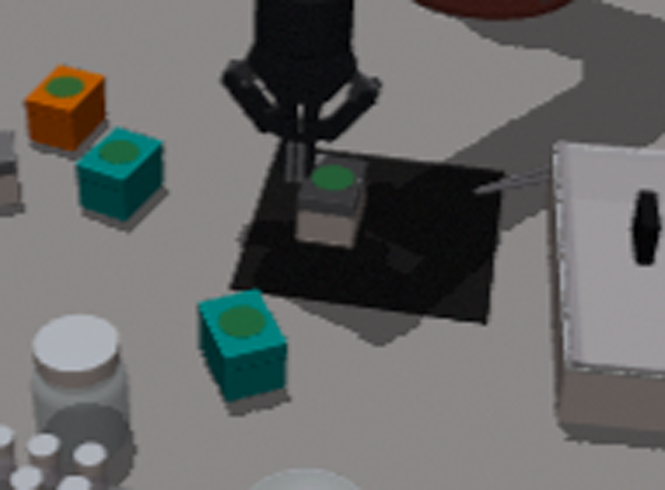

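View pics/w12.png

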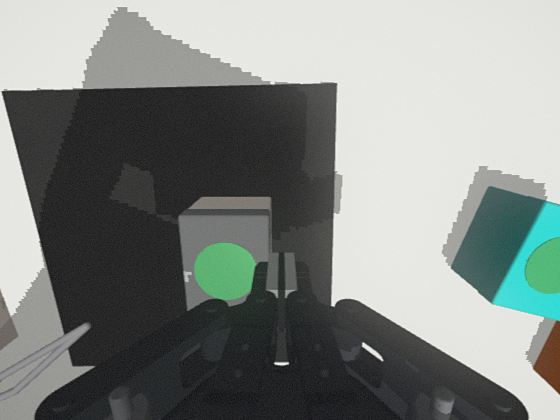

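The box slid instead of tipping, so the mat's friction is below about 0.58. I'll push with an upward drag along the tipping arc instead. First I need to find where the box is.

>>> step_arm([
  [0,0,-0.015,0,0],
  [0,0,0,-0.009,0],
  [0,0,0,0,0],
])

```text
t: 15.2
tool_pos: [0.4752, -0.1126, 0.0312]
tool_rot: [3.139, 0.039, 0.094]
contact_force: [0.3, -0.3, -0.3]
opening: 0.0003
```

```bash
python3 - <<'E'
from h import *
st()
im,o=snap("wrist","w13.png")
for p in ((215,220),(230,271)): print(at(im,o,p,.046))
E
```

```text
{'t': 15.2, 'q': [-0.399, -0.096, 2.118, 0.027, 1.064, 1.135], 'tool_pos': [0.475, -0.113, 0.031], 'tool_rot': [3.139, 0.039, 0.094], 'contact_force': [0.269, -0.271, -0.266], 'opening': 0.0}
[ 0.50748154 -0.08039742  0.046     ]
[ 0.48104798 -0.08692905  0.046     ]
```

View pics/w13.png

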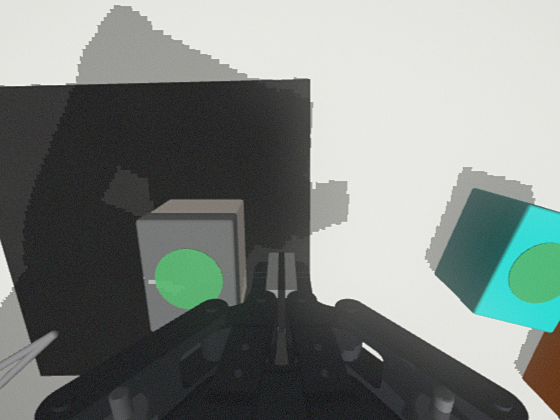

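>>> step_arm([
  [0,0,0.008,0,0],
  [0,0,0.009,0.001,0],
  [0,0,0.007,0.007,0],
  [0,0,0.008,0.007,0],
  [0,0,0.009,0.006,0],
  [0,0,0.009,0.004,0],
  [0,0,0.009,0.003,0],
  [0,0,0.009,0.001,0],
])

```text
t: 16.25
tool_pos: [0.4763, -0.04, 0.0639]
tool_rot: [3.139, 0.04, 0.099]
contact_force: [-1.0, 1.0, -1.0]
opening: 0.0
```

```bash
python3 - <<'E'
from h import *
st()
im,o=snap("scene","s14.png",(200,150,390,290),3.5)
im,o=snap("wrist","w14.png")
E
```

```text
{'t': 16.25, 'q': [-0.248, -0.181, 2.131, 0.017, 1.131, 1.29], 'tool_pos': [0.476, -0.04, 0.064], 'tool_rot': [3.139, 0.04, 0.099], 'contact_force': [-0.972, 0.971, -0.985], 'opening': 0.0}
```

View pics/s14.png

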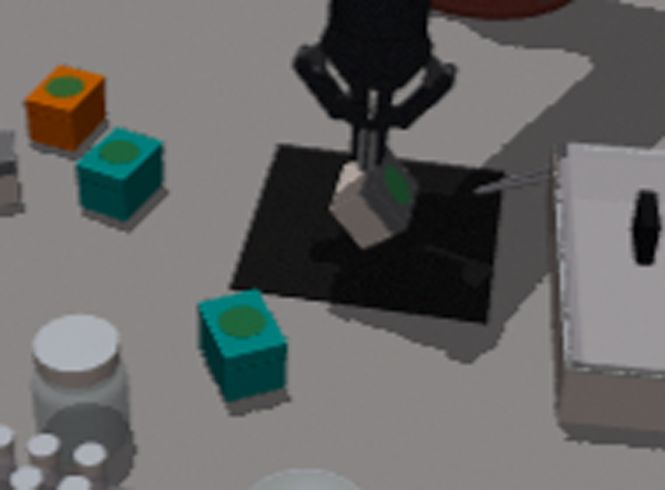

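View pics/w14.png

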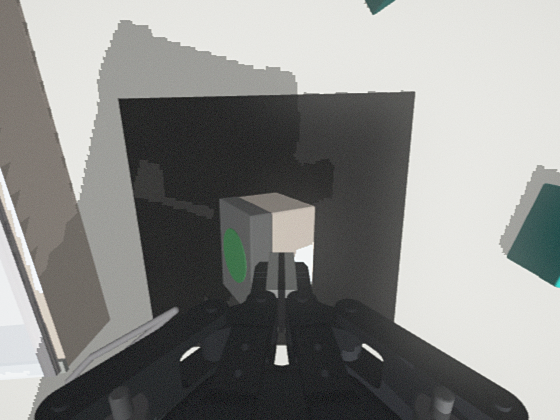

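The upward drag works and the box is tipping. I'll finish the tip.

>>> step_arm([
  [0,0,0.01,0,0],
  [0,0,0.01,0,0],
  [0,0,0.006,0,0],
  [0,0,-0.02,0,0],
  [0,0,-0.03,0,0],
  [0,0,-0.03,-0.01,0],
  [0,0,0,0,0],
])

```text
t: 17.23
tool_pos: [0.4758, -0.0923, 0.0527]
tool_rot: [3.139, 0.045, 0.097]
contact_force: [0.0, 1.0, -0.4]
opening: -0.0003
```

```bash
python3 - <<'E'
from h import *
st()
im,o=snap("scene","s15.png",(200,150,390,290),3.5)
im,o=snap("wrist","w15.png")
E
```

```text
{'t': 17.225, 'q': [-0.358, -0.143, 2.119, 0.025, 1.108, 1.174], 'tool_pos': [0.476, -0.092, 0.053], 'tool_rot': [3.139, 0.045, 0.097], 'contact_force': [0.014, 1.02, -0.396], 'opening': -0.0}
```

View pics/s15.png

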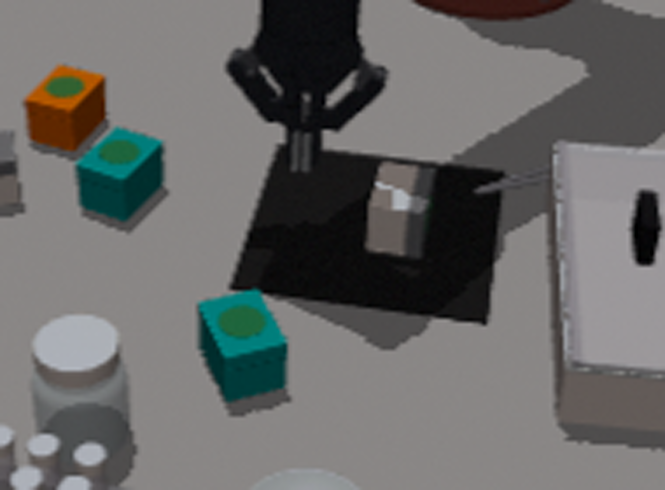

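View pics/w15.png

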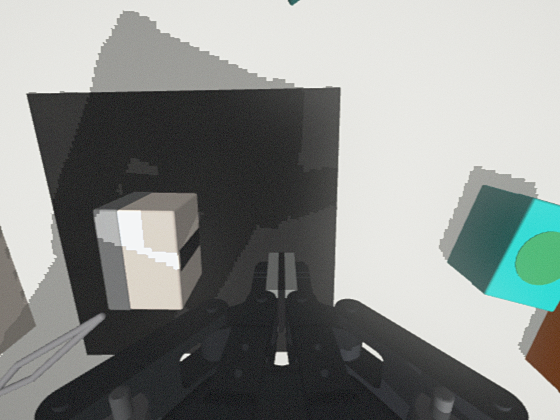

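```bash
python3 - <<'E'
from h import *
im,o=snap("wrist","x.png")
for p in ((95,212),(175,210),(105,308),(183,308)): print(p,np.round(at(im,o,p,.048),3))
for p in ((201,197),(202,270)): print(p,np.round(at(im,o,p,.002),3))
print([ (round(d["p"],2),np.round(d["bbox"]).tolist(),np.round(at(im,o,[(d["bbox"][0]+d["bbox"][2])/2,(d["bbox"][1]+d["bbox"][3])/2],.002),3)) for d in ctrl.spot_in(im,"tweezers")])
E
```

```text
(95, 212) [0.504 0.01  0.048]
(175, 210) [ 0.507 -0.033  0.048]
(105, 308) [0.445 0.013 0.048]
(183, 308) [ 0.446 -0.034  0.048]
(201, 197) [ 0.503 -0.035  0.002]
(202, 270) [ 0.447 -0.033  0.002]
[(0.84, [0.0, 314.0, 107.0, 399.0], array([0.366, 0.091, 0.002]))]
```

>>> step_arm([
  [0,0,0.012,-0.01,0],
  [0,0,0.012,-0.01,0],
  [0,0,0.01,0,0],
  [0,0,0.008,0.001,0],
  [0,0,0.007,0.005,0],
  [0,0,0.007,0.007,0],
  [0,0,0.008,0.007,0],
  [0,0,0.009,0.006,0],
  [0,0,0.009,0.004,0],
  [0,0,0.009,0.003,0],
  [0,0,0.009,0.001,0],
])

```text
t: 18.8
tool_pos: [0.477, 0.0178, 0.07]
tool_rot: [3.139, 0.054, 0.103]
contact_force: [-0.5, 0.3, -0.5]
opening: 0.0003
```

```bash
python3 - <<'E'
from h import *
st()
im,o=snap("wrist","w16.png")
E
```

```text
{'t': 18.8, 'q': [-0.124, -0.194, 2.131, 0.009, 1.14, 1.409], 'tool_pos': [0.477, 0.018, 0.07], 'tool_rot': [3.139, 0.054, 0.103], 'contact_force': [-0.454, 0.326, -0.46], 'opening': 0.0}
```

View pics/w16.png

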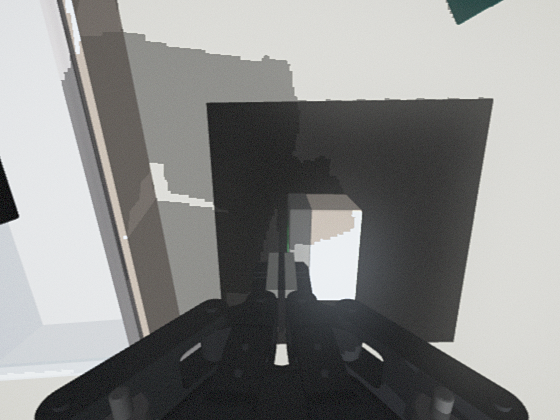

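>>> step_arm([
  [0,0,-0.03,0,0],
  [0,0,-0.04,0,0],
  [0,0,-0.04,0,0],
  [0,0,0,-0.02,0],
  [0,0,0,-0.02,0],
  [0,0,0,0,0],
])

```text
t: 19.6
tool_pos: [0.4765, -0.0935, 0.0284]
tool_rot: [-3.139, -0.058, -0.102]
contact_force: [-0.7, -0.0, 0.5]
opening: -0.0001
```

```bash
python3 - <<'E'
from h import *
st()
im,o=snap("wrist","w17.png")
E
```

```text
{'t': 19.6, 'q': [-0.361, -0.101, 2.129, 0.028, 1.054, 1.16], 'tool_pos': [0.476, -0.093, 0.028], 'tool_rot': [-3.139, -0.058, -0.102], 'contact_force': [-0.741, -0.028, 0.535], 'opening': -0.0}
```

View pics/w17.png

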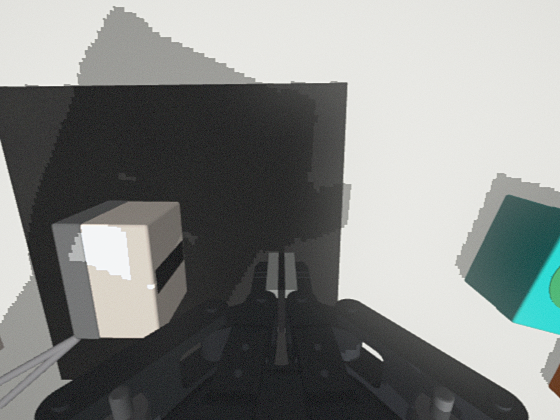

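```bash
python3 - <<'E'
from h import *
im,o=snap("wrist","x.png")
for p in ((52,225),(150,224),(72,338),(157,338)): print(p,np.round(at(im,o,p,.048),3))
for p in ((181,202),(185,285)): print(p,np.round(at(im,o,p,.002),3))
E
```

```text
(52, 225) [0.505 0.013 0.048]
(150, 224) [ 0.507 -0.032  0.048]
(72, 338) [0.444 0.013 0.048]
(157, 338) [ 0.445 -0.031  0.048]
(181, 202) [ 0.506 -0.031  0.002]
(185, 285) [ 0.449 -0.031  0.002]
```

>>> step_arm([
  [0,0,0.018,0,0],
  [0,0,0.018,0,0],
  [0,0,0.01,0.001,0],
  [0,0,0.007,0,0],
  [0,0,0.005,0.003,0],
])

```text
t: 20.32
tool_pos: [0.4811, -0.0349, 0.0389]
tool_rot: [3.134, 0.06, 0.118]
contact_force: [0.7, -0.7, 0.0]
opening: -0.0001
```

```bash
python3 - <<'E'
from h import *
st()
im,o=snap("wrist","w18.png")
E
```

```text
{'t': 20.325, 'q': [-0.235, -0.137, 2.14, 0.017, 1.064, 1.29], 'tool_pos': [0.481, -0.035, 0.039], 'tool_rot': [3.134, 0.06, 0.118], 'contact_force': [0.735, -0.697, 0.006], 'opening': -0.0}
```

View pics/w18.png

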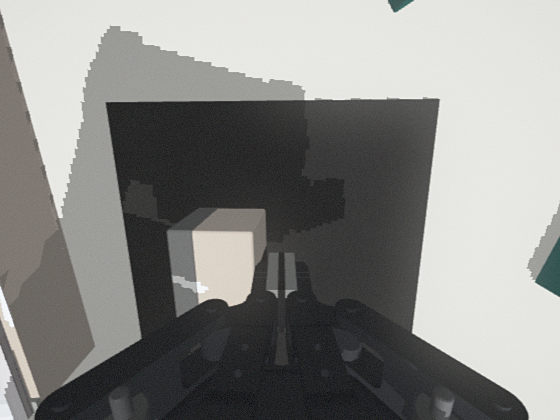

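>>> step_arm([
  [0,0,0.001,-0.009,0],
  [0,0,0.006,0.001,0],
  [0,0,0.008,0.006,0],
  [0,0,0.008,0.006,0],
  [0,0,0.009,0.006,0],
  [0,0,0.009,0.005,0],
])

```text
t: 21.12
tool_pos: [0.4814, 0.0085, 0.0554]
tool_rot: [3.135, 0.057, 0.119]
contact_force: [0.2, -0.9, -0.0]
opening: -0.0
```

```bash
python3 - <<'E'
from h import *
st()
im,o=snap("wrist","w19.png")
E
```

```text
{'t': 21.125, 'q': [-0.142, -0.167, 2.136, 0.009, 1.098, 1.388], 'tool_pos': [0.481, 0.009, 0.055], 'tool_rot': [3.135, 0.057, 0.119], 'contact_force': [0.203, -0.896, -0.008], 'opening': -0.0}
```

View pics/w19.png

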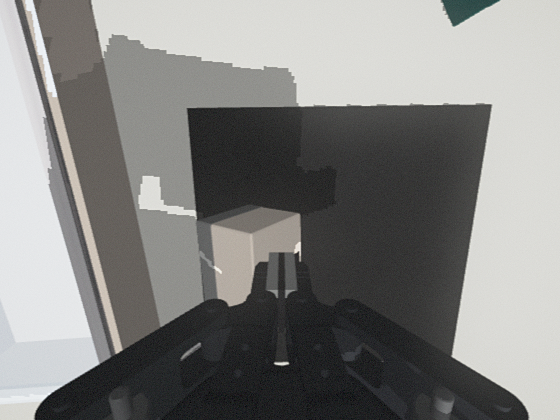

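It is tipping, at roughly 35° so far. I'll continue.

>>> step_arm([
  [0,0,0.009,0.003,0],
  [0,0,0.009,0.002,0],
  [0,0,0.009,0.001,0],
  [0,0,0.009,0,0],
  [0,0,0.006,0,0],
])

```text
t: 21.8
tool_pos: [0.4816, 0.0545, 0.0624]
tool_rot: [3.136, 0.058, 0.12]
contact_force: [-0.4, -0.4, 0.4]
opening: -0.0001
```

```bash
python3 - <<'E'
from h import *
st()
im,o=snap("wrist","w20.png")
E
```

```text
{'t': 21.8, 'q': [-0.042, -0.17, 2.125, 0.002, 1.11, 1.491], 'tool_pos': [0.482, 0.055, 0.062], 'tool_rot': [3.136, 0.058, 0.12], 'contact_force': [-0.4, -0.435, 0.437], 'opening': -0.0}
```

View pics/w20.png

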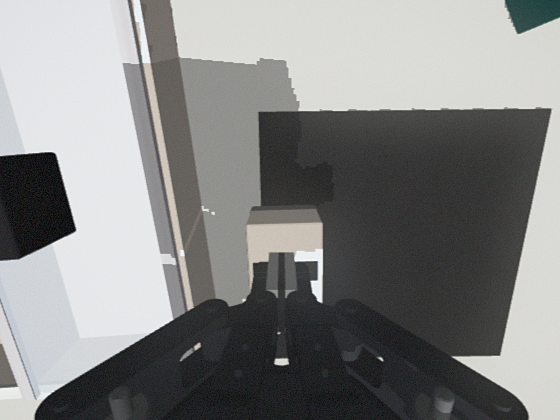

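>>> step_arm([
  [0,0,0,0.03,0],
  [0,-0.02,0,0.05,0],
  [0.9,-0.03,0,0.04,0],
  [0.9,0,0,0,0],
])

```text
t: 22.35
tool_pos: [0.429, 0.0552, 0.1848]
tool_rot: [3.136, 0.059, 0.116]
contact_force: [0.0, -0.3, 0.3]
opening: 0.036
```

```bash
python3 - <<'E'
from h import *
st()
im,o=snap("wrist","w21.png")
E
```

```text
{'t': 22.35, 'q': [-0.046, -0.468, 2.137, 0.002, 1.398, 1.487], 'tool_pos': [0.429, 0.055, 0.185], 'tool_rot': [3.136, 0.059, 0.116], 'contact_force': [0.045, -0.251, 0.262], 'opening': 0.036}
```

View pics/w21.png

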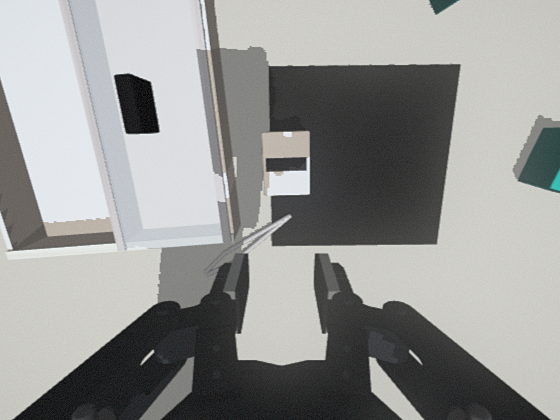

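```bash
cat > boxm.py <<'E'
from h import *
def face(im,o,pts,z):
    P=np.array([at(im,o,p,z) for p in pts]); c=P.mean(0); print(np.round(P[:,:2],3).tolist(),"c",np.round(c,4))
    for i in range(4): print(round(np.linalg.norm(P[i]-P[(i+1)%4]),4),round(np.degrees(np.arctan2(*(P[(i+1)%4]-P[i])[[1,0]])),1))
E
python3 - <<'E'
from boxm import *
c=cv2.imread("pics/w21.png"); cv2.imwrite("pics/w21c.png",cv2.resize(c[115:215,190:330],None,fx=5,fy=5,interpolation=2))
im,o=snap("wrist","x.png")
face(im,o,((264,132),(309,131),(310,195),(269,194)),.046)
for p in ((224,60),(238,240),(216,30),(232,200)): print(at(im,o,p,.05))
E
```

```text
[[0.5, 0.074], [0.503, 0.031], [0.442, 0.027], [0.441, 0.067]] c [0.4715 0.0497 0.046 ]
0.0423 -86.6
0.0616 -175.5
0.0407 90.7
0.0597 6.1
[0.56008765 0.10972551 0.05      ]
[0.39292418 0.09742255 0.05      ]
[0.58322859 0.1162713  0.05      ]
[0.43460513 0.1033334  0.05      ]
```

View pics/w21c.png

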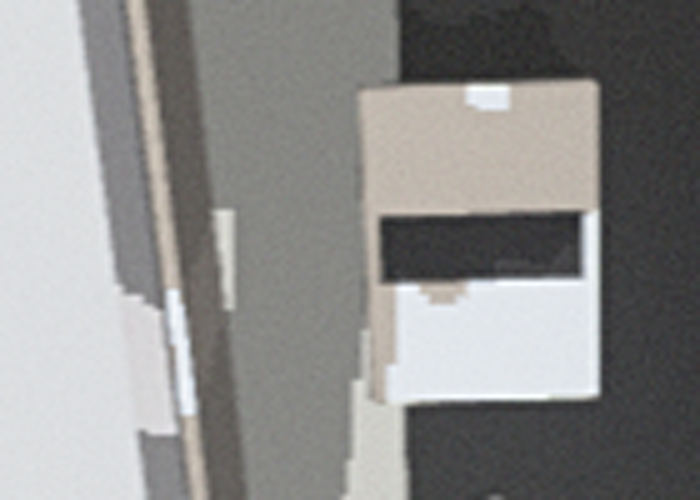

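Box A's bar is in the middle, so it goes in the left bay. I'll turn the jaws so they grip along its length.

>>> step_arm([
  [1,0.004,0,0,10],
  [1,0.004,0,0,10],
  [1,0.004,0,0,10],
  [1,0.004,0,0,10],
  [1,0.004,0,0,10],
  [1,0.004,0,0,10],
  [1,0.004,-0.001,0,10],
  [1,0.004,-0.002,0,10],
  [1,0.004,-0.002,0,8],
  [1,0,0,0,0],
])

```text
t: 23.7
tool_pos: [0.4575, 0.0498, 0.1543]
tool_rot: [-2.126, -2.233, -0.015]
contact_force: [-0.4, 0.5, -0.2]
opening: 0.0859
```

```bash
python3 - <<'E'
from h import *
st()
im,o=snap("wrist","w22.png")
E
```

```text
{'t': 23.7, 'q': [-0.081, -0.275, 2.046, 0.045, 1.41, -0.138], 'tool_pos': [0.457, 0.05, 0.154], 'tool_rot': [-2.126, -2.233, -0.015], 'contact_force': [-0.402, 0.486, -0.19], 'opening': 0.086}
```

View pics/w22.png

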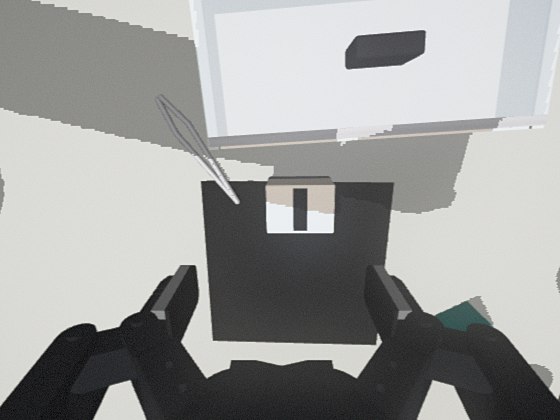

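```bash
python3 - <<'E'
from boxm import *
im,o=snap("wrist","x.png")
face(im,o,((266,183),(334,183),(334,233),(267,234)),.046)
E
```

```text
[[0.44, 0.075], [0.5, 0.078], [0.505, 0.031], [0.443, 0.027]] c [0.4718 0.0527 0.046 ]
0.0598 3.2
0.0469 -84.3
0.0619 -175.5
0.0482 93.1
```

>>> step_arm([
  [1,0.008,0.002,-0.03,0],
  [1,0.004,0,-0.03,0],
  [1,0,0,-0.03,0],
  [1,0,0,0,0],
])

```text
t: 24.3
tool_pos: [0.4688, 0.0522, 0.0614]
tool_rot: [-2.134, -2.225, -0.015]
contact_force: [0.7, 0.3, 0.1]
opening: 0.0854
```

>>> step_arm([
  [1,0.002,0,-0.02,0],
  [1,0.001,0,-0.016,0],
  [1,0,0,0,0],
  [0,0,0,0,0],
  [0,0,0,0,0],
  [0,0,0,0,0],
  [0,0,0,0,0],
], newtons=40)

```text
t: 25.18
tool_pos: [0.4759, 0.0521, 0.0302]
tool_rot: [-2.142, -2.227, -0.024]
contact_force: [-0.5, -0.5, -1.1]
opening: 0.0611
```

```bash
python3 - <<'E'
from h import *
st()
im,o=snap("wrist","w23.png")
E
```

```text
{'t': 25.175, 'q': [-0.073, -0.062, 2.088, 0.049, 1.146, -0.133], 'tool_pos': [0.476, 0.052, 0.03], 'tool_rot': [-2.142, -2.227, -0.024], 'contact_force': [-0.49, -0.51, -1.092], 'opening': 0.061}
```

View pics/w23.png

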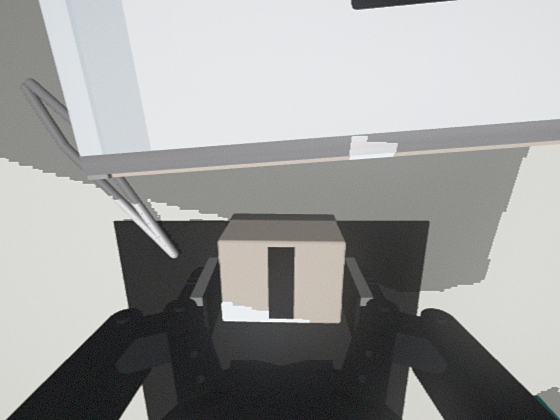

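>>> step_arm([
  [0,0,0,0.03,0],
  [0,0,0,0.045,0],
  [0,0,0,0.045,0],
  [0,-0.004,0.045,0,1],
  [0,-0.004,0.045,0,1],
  [0,-0.004,0.045,0,1],
  [0,-0.004,0.045,0,1],
  [0,-0.004,0.045,0,0],
  [0,0,0,0,0],
])

```text
t: 26.35
tool_pos: [0.4525, 0.2833, 0.1526]
tool_rot: [-2.063, -2.298, -0.02]
contact_force: [-0.9, 0.1, -2.5]
opening: 0.0607
```

```bash
python3 - <<'E'
from h import *
st()
im,o=snap("wrist","w24.png")
E
```

```text
{'t': 26.35, 'q': [0.391, -0.102, 1.899, 0.055, 1.356, 0.271], 'tool_pos': [0.452, 0.283, 0.153], 'tool_rot': [-2.063, -2.298, -0.02], 'contact_force': [-0.882, 0.083, -2.526], 'opening': 0.061}
```

View pics/w24.png

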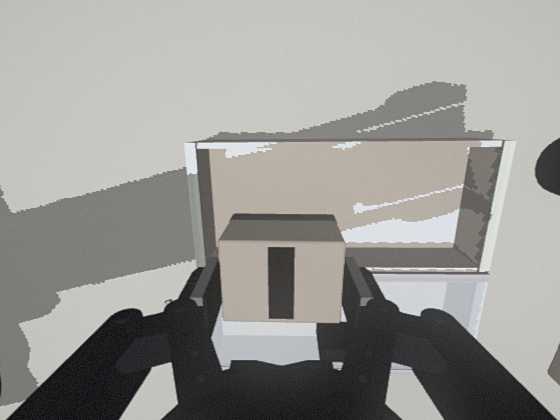

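>>> step_arm([
  [0,0,0,-0.03,0],
  [0,-0.001,0,-0.03,0],
  [0,-0.002,0,-0.03,0],
  [0,-0.002,0,-0.01,0],
  [0,0,0,0,0],
])

```text
t: 27.02
tool_pos: [0.4487, 0.2778, 0.0506]
tool_rot: [-2.072, -2.293, -0.02]
contact_force: [-0.1, -0.2, -0.2]
opening: 0.061
```

>>> step_arm([
  [0,0.002,0.002,-0.01,0],
  [0,0.001,0,-0.006,0],
  [0,0,0,-0.002,0],
  [0,0,0,0,0],
])

```text
t: 27.52
tool_pos: [0.4546, 0.2805, 0.0348]
tool_rot: [-2.074, -2.295, -0.028]
contact_force: [0.2, -0.0, -1.6]
opening: 0.0608
```

>>> step_arm([
  [0,0,0,-0.004,0],
  [0,0,0,0,0],
  [0.95,0,0,0,0],
  [0.95,0,0,0,0],
  [0.95,0,0,0.02,0],
  [0.95,0,0,0.04,0],
  [0.95,0,0,0.05,0],
  [0.95,0,0,0.05,0],
  [0.95,0,0,0,0],
])

```text
t: 28.65
tool_pos: [0.4544, 0.2806, 0.1964]
tool_rot: [-2.074, -2.296, -0.031]
contact_force: [1.0, -0.1, -1.2]
opening: 0.0809
```

```bash
python3 - <<'E'
from h import *
st()
im,o=snap("wrist","w25.png");im,o=snap("top","t25.png")
E
```

```text
{'t': 28.65, 'q': [0.387, -0.146, 1.864, 0.052, 1.426, 0.278], 'tool_pos': [0.454, 0.281, 0.196], 'tool_rot': [-2.074, -2.296, -0.031], 'contact_force': [0.994, -0.06, -1.154], 'opening': 0.081}
```

View pics/w25.png

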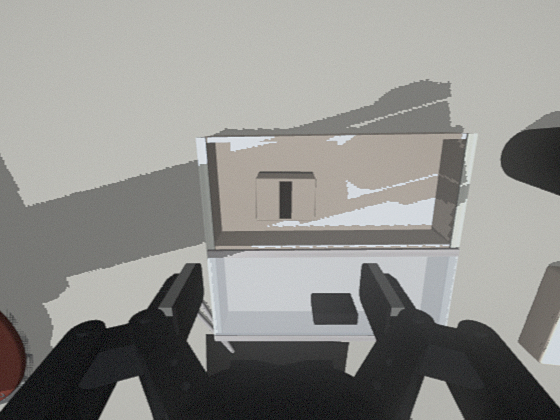

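View pics/t25.png

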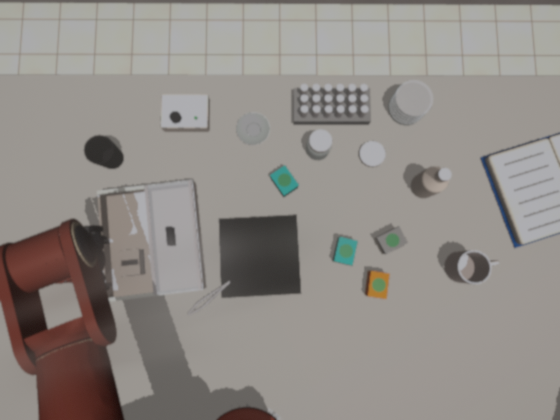

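Box A is in the left bay with its bar up. Now grey box B.

>>> step_arm([
  [0.95,0.003,-0.053,0.01,-10],
  [0.95,0.003,-0.053,0.01,-10],
  [0.95,0.003,-0.053,0,-10],
  [0.95,0.003,-0.053,0,-10],
  [0.95,0.003,-0.053,0,-10],
  [0.95,0.003,-0.053,0,-10],
  [0.95,0.003,-0.053,0,-10],
  [0.95,0.003,-0.053,0,-10],
  [0.95,0.003,-0.053,0,-10],
  [0.95,0.003,-0.053,0,-10],
  [0.95,0.003,-0.053,0,-10],
  [0.95,0,-0.03,0,-10],
  [0.95,0,0,0,-10],
  [0.95,0,0,0,-10],
  [0.95,0,0,0,-10],
  [0.95,0,0,0,-8],
  [0.95,0,0,0,0],
])

```text
t: 30.88
tool_pos: [0.4641, -0.3456, 0.1673]
tool_rot: [-2.572, 1.721, -0.038]
contact_force: [0.1, -0.7, 0.4]
opening: 0.0814
```

```bash
python3 - <<'E'
from h import *
st()
im,o=snap("wrist","w26.png")
E
```

```text
{'t': 30.875, 'q': [-0.793, -0.023, 1.799, 0.051, 1.351, 1.946], 'tool_pos': [0.464, -0.346, 0.167], 'tool_rot': [-2.572, 1.721, -0.038], 'contact_force': [0.095, -0.652, 0.421], 'opening': 0.081}
```

View pics/w26.png

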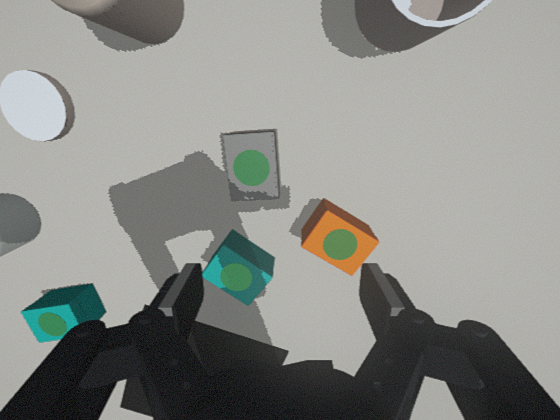

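```bash
python3 - <<'E'
from boxm import *
c=cv2.imread("pics/w26.png"); cv2.imwrite("pics/w26c.png",cv2.resize(c[115:215,200:300],None,fx=6,fy=6,interpolation=2))
im,o=snap("wrist","x.png")
face(im,o,((222,134),(276,130),(280,197),(231,201)),.044)
for p in ((252,168),): print(at(im,o,p,.044))
E
```

```text
[[0.543, -0.378], [0.5, -0.4], [0.473, -0.345], [0.515, -0.322]] c [ 0.5076 -0.3615  0.044 ]
0.0484 -153.2
0.0616 115.7
0.0474 28.3
0.0628 -63.4
[ 0.50736839 -0.36035221  0.044     ]
```

View pics/w26c.png

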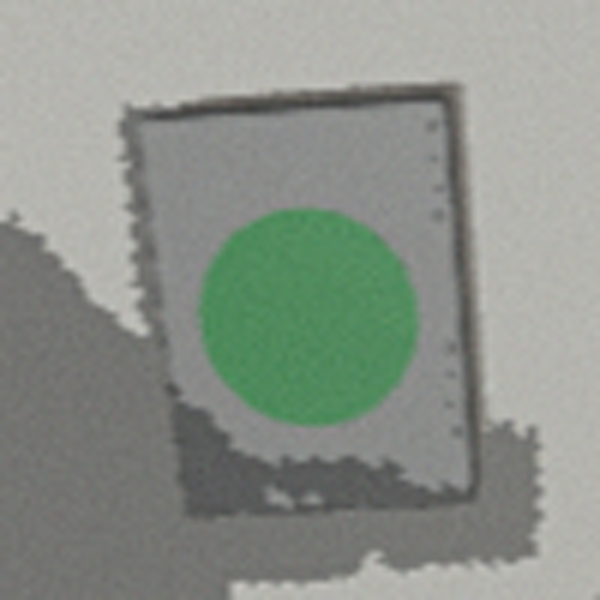

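>>> step_arm([
  [0.95,0.022,-0.008,0,2],
  [0.95,0.018,-0.007,0,2],
  [0.95,0,0,-0.03,0],
  [0.95,0,0,-0.03,0],
  [0.95,0,0,-0.03,0],
  [0.95,0,0,0,0],
])

```text
t: 31.72
tool_pos: [0.5051, -0.3607, 0.0733]
tool_rot: [-2.641, 1.611, -0.033]
contact_force: [-0.3, -0.2, -0.1]
opening: 0.0812
```

>>> step_arm([
  [0.95,0.002,0,-0.025,0],
  [0.95,0,0,-0.02,0],
  [0.95,0,0,-0.006,0],
  [0.95,0,0,0,0],
])

```text
t: 32.22
tool_pos: [0.5096, -0.3629, 0.0254]
tool_rot: [-2.645, 1.608, -0.044]
contact_force: [-0.4, 0.9, -0.2]
opening: 0.0813
```

```bash
python3 - <<'E'
from h import *
st()
im,o=snap("wrist","w27.png")
E
```

```text
{'t': 32.225, 'q': [-0.761, 0.246, 1.766, 0.057, 1.112, 1.878], 'tool_pos': [0.51, -0.363, 0.025], 'tool_rot': [-2.645, 1.608, -0.044], 'contact_force': [-0.401, 0.878, -0.239], 'opening': 0.081}
```

View pics/w27.png

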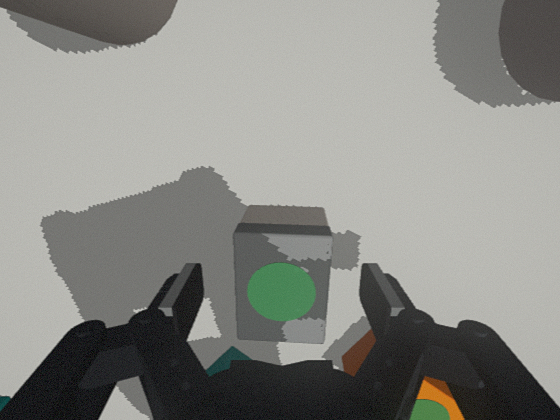

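>>> step_arm([
  [0,0,0,0,0],
  [0,0,0,0,0],
  [0,0,0,0,0],
  [0,0,0,0,0],
  [0,0,0,0.02,0],
  [0,0,0,0.035,0],
  [0,0,0,0.035,0],
  [0,0,0,0,0],
], newtons=40)

```text
t: 33.28
tool_pos: [0.5102, -0.3636, 0.1229]
tool_rot: [-2.646, 1.608, -0.05]
contact_force: [0.8, -0.5, -1.6]
opening: 0.0449
```

>>> step_arm([
  [0,-0.005,0.037,0.005,9.3],
  [0,-0.005,0.037,0.005,9.3],
  [0,-0.005,0.037,0.005,9.3],
  [0,-0.005,0.037,0,9.3],
  [0,-0.005,0.037,0,9.3],
  [0,-0.005,0.037,0,9.3],
  [0,-0.003,0.03,0,8],
  [0,0,0,0,0],
])

```text
t: 34.28
tool_pos: [0.4696, -0.1018, 0.1282]
tool_rot: [-3.082, -0.086, 0.016]
contact_force: [0.9, -0.4, -2.3]
opening: 0.0452
```

>>> step_arm([
  [0,0,0.003,-0.03,0],
  [0,0,0,-0.03,0],
  [0,0,0,-0.025,0],
  [0,0,0,0,0],
])

```text
t: 34.78
tool_pos: [0.4682, -0.1005, 0.0388]
tool_rot: [-3.083, -0.077, 0.019]
contact_force: [0.0, -0.0, -1.7]
opening: 0.0455
```

>>> step_arm([
  [0,0,0,-0.008,0],
  [0,0,0,-0.003,0],
  [0,0,0,0,0],
  [0.9,0,0,0,0],
  [0.9,0,0,0,0],
  [0.9,0,0,0.03,0],
  [0.9,0,0,0.04,0],
  [0,0,-0.03,0,0],
  [0,0,-0.03,0,0],
  [0,0,0,0,0],
])

```text
t: 36.02
tool_pos: [0.4729, -0.1647, 0.1067]
tool_rot: [-3.089, -0.075, 0.003]
contact_force: [0.4, 0.2, -0.0]
opening: 0.0224
```

```bash
python3 - <<'E'
from h import *
st()
im,o=snap("wrist","w28.png")
E
```

```text
{'t': 36.025, 'q': [-0.509, -0.121, 1.999, 0.046, 1.292, 1.0], 'tool_pos': [0.473, -0.165, 0.107], 'tool_rot': [-3.089, -0.075, 0.003], 'contact_force': [0.366, 0.217, -0.003], 'opening': 0.022}
```

View pics/w28.png

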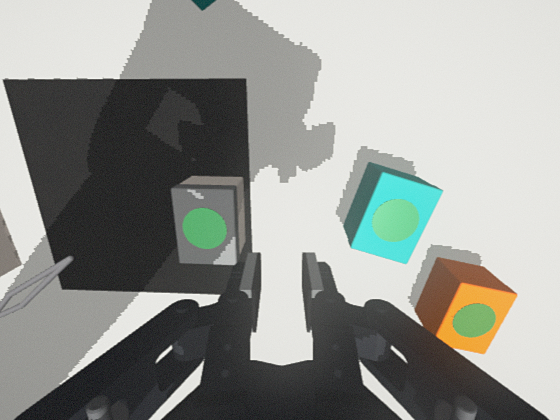

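```bash
python3 - <<'E'
from boxm import *
im,o=snap("wrist","x.png")
face(im,o,((171,187),(237,186),(238,265),(180,263)),.046)
E
```

```text
[[0.498, -0.079], [0.502, -0.127], [0.437, -0.128], [0.435, -0.082]] c [ 0.4681 -0.1039  0.046 ]
0.0486 -85.5
0.0644 -179.3
0.0466 92.4
0.0626 2.4
```

>>> step_arm([
  [0,-0.004,0,-0.03,0],
  [0,-0.001,0,-0.025,0],
  [0,-0.001,0,-0.016,0],
  [0,0,0,0,0],
])

```text
t: 36.62
tool_pos: [0.466, -0.1596, 0.0329]
tool_rot: [-3.086, -0.083, 0.005]
contact_force: [0.1, 0.2, 0.4]
opening: -0.0003
```

>>> step_arm([
  [0,0.001,0.011,-0.001,0],
  [0,0,0.01,0,0],
  [0,0,0.008,0,0],
  [0,0,0.007,0.002,0],
  [0,0,0.008,0.006,0],
  [0,0,0.008,0.006,0],
  [0,0,0.009,0.006,0],
  [0,0,0.009,0.005,0],
])

```text
t: 37.62
tool_pos: [0.4694, -0.0856, 0.062]
tool_rot: [-3.088, -0.083, -0.003]
contact_force: [0.2, 0.0, 0.4]
opening: 0.0001
```

```bash
python3 - <<'E'
from h import *
st()
im,o=snap("wrist","w29.png")
E
```

```text
{'t': 37.625, 'q': [-0.366, -0.127, 2.087, 0.052, 1.2, 1.132], 'tool_pos': [0.469, -0.086, 0.062], 'tool_rot': [-3.088, -0.083, -0.003], 'contact_force': [0.158, 0.008, 0.391], 'opening': 0.0}
```

View pics/w29.png

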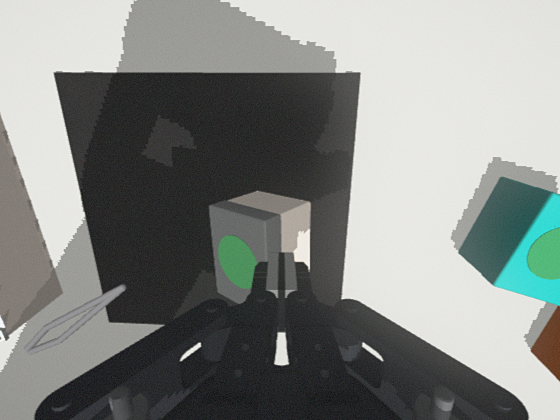

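>>> step_arm([
  [0,0,0.01,0.001,0],
  [0,0,0.01,0,0],
  [0,0,0.009,0,0],
  [0,0,0.009,0,0],
  [0,0,0.006,0,0],
  [0,0,-0.03,0,0],
  [0,0,-0.035,0,0],
  [0,0,-0.03,-0.01,0],
  [0,0,0,0,0],
])

```text
t: 38.8
tool_pos: [0.4695, -0.1332, 0.0529]
tool_rot: [-3.087, -0.088, -0.004]
contact_force: [-0.8, -0.2, -0.1]
opening: 0.0006
```

```bash
python3 - <<'E'
from h import *
st()
im,o=snap("wrist","w30.png")
E
```

```text
{'t': 38.8, 'q': [-0.457, -0.081, 2.062, 0.052, 1.184, 1.036], 'tool_pos': [0.469, -0.133, 0.053], 'tool_rot': [-3.087, -0.088, -0.004], 'contact_force': [-0.812, -0.193, -0.06], 'opening': 0.001}
```

View pics/w30.png

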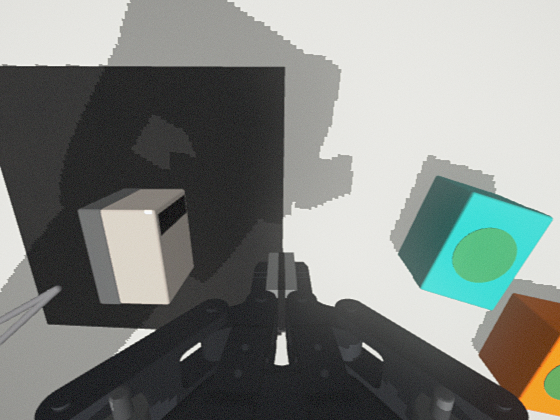

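Box B's bar is near one end, so it goes in the right bay. Now the second tip.

```bash
python3 - <<'E'
from boxm import *
im,o=snap("wrist","x.png")
face(im,o,((79,211),(160,210),(170,303),(100,303)),.048)
for p in ((187,195),(194,268)): print(p,np.round(at(im,o,p,.002),3))
E
```

```text
[[0.493, -0.018], [0.497, -0.064], [0.437, -0.066], [0.433, -0.021]] c [ 0.4649 -0.0425  0.048 ]
0.0463 -84.9
0.0603 -178.4
0.0447 95.6
0.0605 3.2
(187, 195) [ 0.492 -0.062  0.002]
(194, 268) [ 0.434 -0.065  0.002]
```

>>> step_arm([
  [0,-0.002,0.01,-0.012,0],
  [0,-0.002,0.016,-0.01,0],
  [0,0,0.014,0,0],
  [0,0,0.006,0,0],
  [0,0,0,0,0],
])

```text
t: 39.52
tool_pos: [0.4649, -0.0792, 0.0298]
tool_rot: [-3.086, -0.099, -0.004]
contact_force: [-0.3, 0.7, -0.2]
opening: 0.0001
```

>>> step_arm([
  [0,0,0.008,0,0],
  [0,0,0.006,0.001,0],
  [0,0,0.008,0.006,0],
  [0,0,0.008,0.006,0],
  [0,0,0.009,0.006,0],
  [0,0,0.009,0.005,0],
  [0,0,0.009,0.003,0],
])

```text
t: 40.4
tool_pos: [0.466, -0.0196, 0.0601]
tool_rot: [-3.087, -0.097, -0.008]
contact_force: [0.2, 0.1, 0.6]
opening: -0.0001
```

```bash
python3 - <<'E'
from h import *
st()
im,o=snap("wrist","w31.png")
E
```

```text
{'t': 40.4, 'q': [-0.234, -0.159, 2.119, 0.057, 1.191, 1.253], 'tool_pos': [0.466, -0.02, 0.06], 'tool_rot': [-3.087, -0.097, -0.008], 'contact_force': [0.232, 0.122, 0.577], 'opening': -0.0}
```

View pics/w31.png

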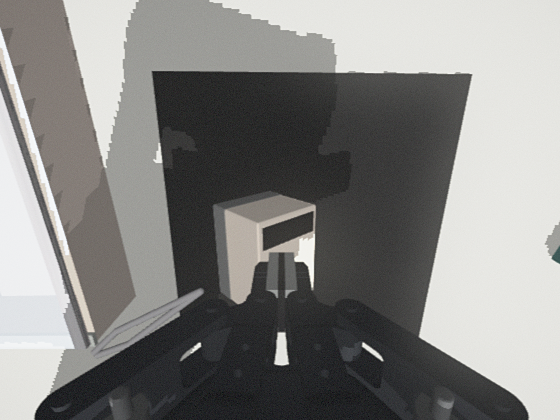

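>>> step_arm([
  [0,0,0.01,0.001,0],
  [0,0,0.01,0,0],
  [0,0,0.009,0,0],
  [0,0,0.009,0,0],
  [0,0,0,0.03,0],
  [0.9,-0.02,0,0.05,0],
  [0.9,-0.02,0,0.04,0],
  [0.9,0,0,0,0],
])

```text
t: 41.45
tool_pos: [0.4231, 0.024, 0.1831]
tool_rot: [-3.085, -0.099, -0.002]
contact_force: [0.8, -0.2, -0.1]
opening: 0.0544
```

```bash
python3 - <<'E'
from h import *
st()
im,o=snap("wrist","w32.png")
E
```

```text
{'t': 41.45, 'q': [-0.155, -0.432, 2.115, 0.054, 1.468, 1.345], 'tool_pos': [0.423, 0.024, 0.183], 'tool_rot': [-3.085, -0.099, -0.002], 'contact_force': [0.786, -0.209, -0.12], 'opening': 0.054}
```

View pics/w32.png

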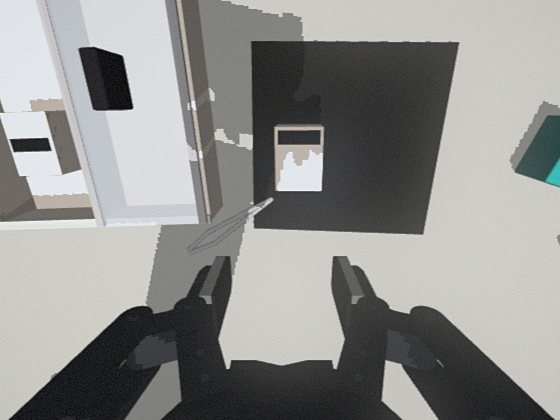

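Box B is bar up on the mat, with the bar at its far end (299,136). The shutter has to move left before I place it.

>>> step_arm([
  [0.6,0.024,0.036,0,1],
  [0.6,0.024,0.036,0,1],
  [0.6,0.023,0.036,0,1],
  [0.6,0.014,0.032,0,0],
  [0.6,0,0,-0.02,0],
  [0.6,0,0,0,0],
])

```text
t: 42.25
tool_pos: [0.5054, 0.1684, 0.1485]
tool_rot: [-3.084, -0.179, 0.031]
contact_force: [-0.3, -0.7, 0.4]
opening: 0.0514
```

```bash
python3 - <<'E'
from h import *
st()
im,o=snap("wrist","w33.png")
E
```

```text
{'t': 42.25, 'q': [0.153, -0.098, 1.903, 0.056, 1.352, 1.596], 'tool_pos': [0.505, 0.168, 0.148], 'tool_rot': [-3.084, -0.179, 0.031], 'contact_force': [-0.271, -0.739, 0.363], 'opening': 0.051}
```

View pics/w33.png

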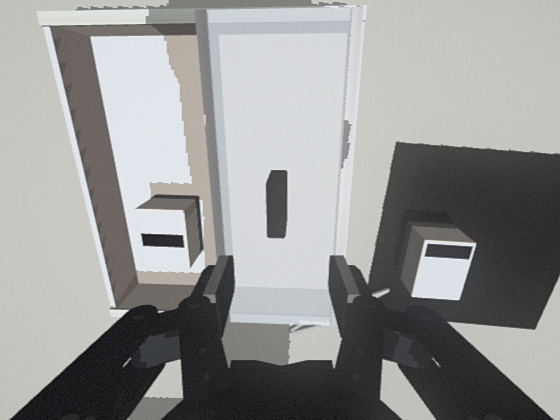

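```bash
python3 - <<'E'
from h import *
im,o=snap("wrist","x.png")
for p in ((279,204),(279,171),(279,237)): print(at(im,o,p,.095))
E
```

```text
[0.52464904 0.17496341 0.095     ]
[0.54822511 0.17763572 0.095     ]
[0.4991089  0.17206848 0.095     ]
```

>>> step_arm([
  [0.6,0.016,0.006,0,0],
  [0.6,0,0,-0.03,0],
  [0.6,0,0,-0.025,0],
  [0.6,0,0,-0.012,0],
  [0.6,0,0,0,0],
])

```text
t: 42.98
tool_pos: [0.5251, 0.1705, 0.0864]
tool_rot: [-3.084, -0.168, 0.013]
contact_force: [0.3, 0.3, 0.1]
opening: 0.0514
```

>>> step_arm([
  [0.6,0,0.004,-0.014,0],
  [0,0,0,0,0],
  [0,0,0,0,0],
  [0,0,0,0,0],
  [0,0,0,0,0],
])

```text
t: 43.6
tool_pos: [0.5264, 0.1785, 0.0748]
tool_rot: [-3.076, -0.168, 0.005]
contact_force: [1.1, 1.0, -1.9]
opening: 0.0133
```

>>> step_arm([
  [0,-0.002,0.015,0,0],
  [0,-0.002,0.015,0,0],
  [0,-0.002,0.015,0,0],
  [0,-0.002,0.015,0,0],
  [0,-0.002,0.015,0,0],
  [0,-0.002,0.015,0,0],
  [0,-0.001,0.01,0,0],
])

```text
t: 44.48
tool_pos: [0.5141, 0.2837, 0.0748]
tool_rot: [-3.08, -0.169, -0.001]
contact_force: [2.3, -1.2, -2.7]
opening: 0.0137
```

>>> step_arm([
  [0,-0.001,0.008,0,0],
  [0,-0.001,0.008,0,0],
])

```text
t: 44.72
tool_pos: [0.5129, 0.2932, 0.0747]
tool_rot: [-3.1, -0.175, 0.0]
contact_force: [5.4, -45.2, 8.1]
opening: 0.0133
```

>>> step_arm([
  [0,0,0.002,0,0],
  [0,0,0,0,0],
  [0.6,0,0,0,0],
  [0.6,0,0,0,0],
  [0.6,0,0,0,0],
  [0.6,0,0,0.03,0],
  [0.6,0,0,0.05,0],
  [0.6,0,0,0.05,0],
  [0.6,0,-0.02,0,0],
  [0.6,0,0,0,0],
])

```text
t: 45.98
tool_pos: [0.5094, 0.2752, 0.2086]
tool_rot: [-3.098, -0.172, 0.013]
contact_force: [-0.8, -0.9, -0.3]
opening: 0.0512
```

```bash
python3 - <<'E'
from h import *
st()
im,o=snap("wrist","w34.png")
E
```

```text
{'t': 45.975, 'q': [0.347, -0.047, 1.751, 0.04, 1.434, 1.802], 'tool_pos': [0.509, 0.275, 0.209], 'tool_rot': [-3.098, -0.172, 0.013], 'contact_force': [-0.809, -0.864, -0.34], 'opening': 0.051}
```

View pics/w34.png

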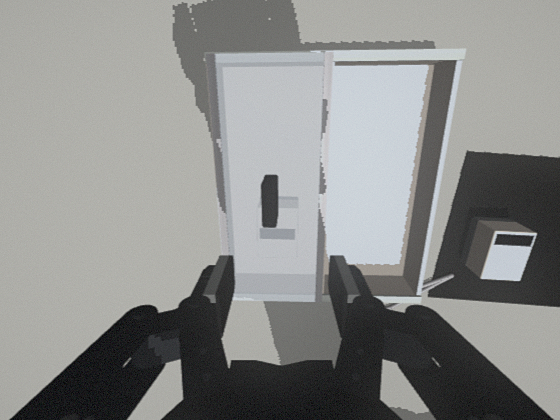

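```bash
python3 - <<'E'
from boxm import *
im,o=snap("wrist","x.png")
face(im,o,((492,236),(536,233),(526,281),(480,279)),.046)
E
```

```text
[[0.485, 0.045], [0.494, -0.001], [0.434, -0.013], [0.43, 0.04]] c [0.4608 0.0177 0.046 ]
0.0462 -78.1
0.061 -168.4
0.0525 94.9
0.055 5.3
```

>>> step_arm([
  [1,-0.006,-0.028,0,9.7],
  [1,-0.006,-0.028,0,9.7],
  [1,-0.006,-0.028,0,9.7],
  [1,-0.006,-0.028,0,9.7],
  [1,-0.006,-0.028,0,9.7],
  [1,-0.006,-0.028,0,9.7],
  [1,-0.006,-0.028,0,9.7],
  [1,-0.006,-0.028,0,9.7],
  [1,-0.006,-0.028,-0.01,9.7],
  [1,0,0,0,0],
])

```text
t: 47.32
tool_pos: [0.4458, 0.0204, 0.1811]
tool_rot: [-2.066, -2.327, 0.088]
contact_force: [0.2, -0.1, -0.2]
opening: 0.0853
```

```bash
python3 - <<'E'
from h import *
st()
im,o=snap("wrist","w35.png")
E
```

```text
{'t': 47.325, 'q': [-0.103, -0.316, 2.033, -0.03, 1.481, -0.218], 'tool_pos': [0.446, 0.02, 0.181], 'tool_rot': [-2.066, -2.327, 0.088], 'contact_force': [0.237, -0.099, -0.212], 'opening': 0.085}
```

View pics/w35.png

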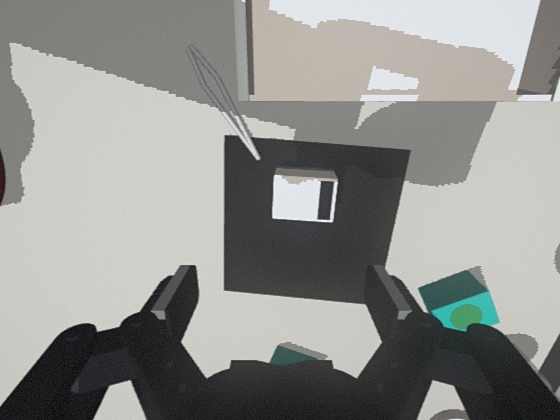

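```bash
python3 - <<'E'
from boxm import *
im,o=snap("wrist","x.png")
face(im,o,((275,174),(337,180),(334,222),(273,219)),.046)
R=Rn.from_rotvec(o["tool_rot"]).as_matrix(); print(R.round(3), np.degrees(np.arctan2(R[1,0],R[0,0])))
E
```

```text
[[0.431, 0.04], [0.491, 0.042], [0.496, -0.002], [0.434, -0.007]] c [0.4632 0.0182 0.046 ]
0.0599 1.9
0.0437 -83.5
0.0619 -174.9
0.047 93.9
[[-0.119  0.991 -0.058]
 [ 0.993  0.118 -0.023]
 [-0.016 -0.06  -0.998]] 96.82170131113162
```

>>> step_arm([
  [1,0.008,-0.002,-0.03,-3],
  [1,0.004,0,-0.03,0],
  [1,0.002,0,-0.03,0],
  [1,0,0,-0.02,0],
  [1,0,0,0,0],
])

```text
t: 48.05
tool_pos: [0.4636, 0.0248, 0.071]
tool_rot: [-2.132, -2.269, 0.078]
contact_force: [-0.5, -0.2, 0.7]
opening: 0.0857
```

```bash
python3 - <<'E'
from boxm import *
st()
im,o=snap("wrist","w36.png")
R=Rn.from_rotvec(o["tool_rot"]).as_matrix(); print(R[:,2].round(3), np.degrees(np.arctan2(R[1,0],R[0,0])))
E
```

```text
{'t': 48.05, 'q': [-0.093, -0.141, 2.082, -0.024, 1.252, -0.147], 'tool_pos': [0.464, 0.025, 0.071], 'tool_rot': [-2.132, -2.269, 0.078], 'contact_force': [-0.518, -0.167, 0.664], 'opening': 0.086}
[-0.054 -0.018 -0.998] 93.60885240022995
```

View pics/w36.png

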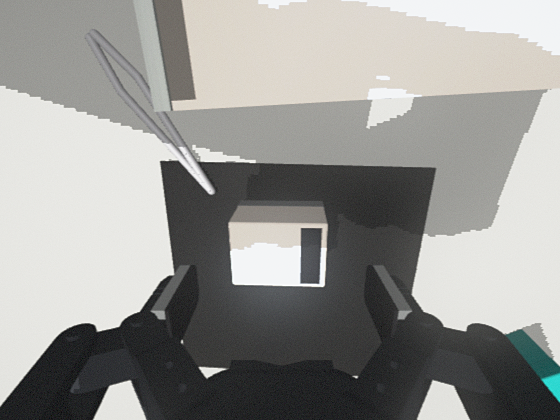

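>>> step_arm([
  [1,0,-0.004,-0.02,0],
  [1,0,-0.003,-0.018,0],
  [1,0,0,0,0],
  [0,0,0,0,0],
  [0,0,0,0,0],
  [0,0,0,0,0],
  [0,0,0,0,0],
], newtons=40)

```text
t: 48.98
tool_pos: [0.4795, 0.0186, 0.05]
tool_rot: [-2.15, -2.289, 0.045]
contact_force: [3.8, 0.8, 4.9]
opening: 0.0123
```

```bash
python3 - <<'E'
from boxm import *
st()
im,o=snap("wrist","w37.png")
E
```

```text
{'t': 48.975, 'q': [-0.103, -0.093, 2.078, -0.024, 1.175, -0.156], 'tool_pos': [0.479, 0.019, 0.05], 'tool_rot': [-2.15, -2.289, 0.045], 'contact_force': [3.787, 0.798, 4.852], 'opening': 0.012}
```

View pics/w37.png

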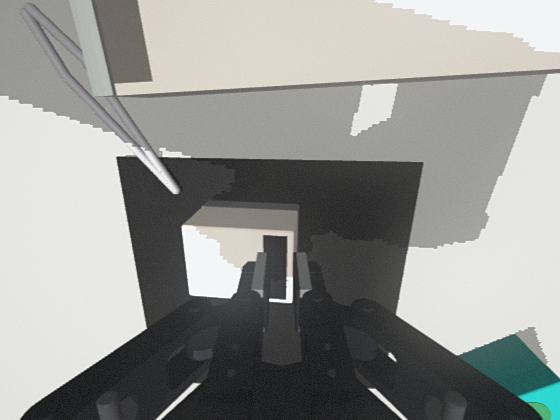

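The grasp missed because a finger landed on the box top. I'll lift, open and re-measure.

>>> step_arm([
  [0,0,0,0.03,0],
  [1,-0.005,0,0.04,0],
  [1,-0.005,0,0,0],
  [1,0,0,0,0],
  [1,0,0,0,0],
])

```text
t: 49.65
tool_pos: [0.4692, 0.0189, 0.1235]
tool_rot: [2.151, 2.289, -0.044]
contact_force: [-0.7, -0.1, -1.0]
opening: 0.0723
```

```bash
python3 - <<'E'
from boxm import *
st()
im,o=snap("wrist","w38.png")
R=Rn.from_rotvec(o["tool_rot"]).as_matrix(); print(R[:,2].round(3), np.degrees(np.arctan2(R[1,0],R[0,0])))
E
```

```text
{'t': 49.65, 'q': [-0.105, -0.224, 2.058, -0.023, 1.325, -0.161], 'tool_pos': [0.469, 0.019, 0.123], 'tool_rot': [2.151, 2.289, -0.044], 'contact_force': [-0.679, -0.064, -0.967], 'opening': 0.072}
[-0.019 -0.02  -1.   ] 93.57480228770191
```

View pics/w38.png

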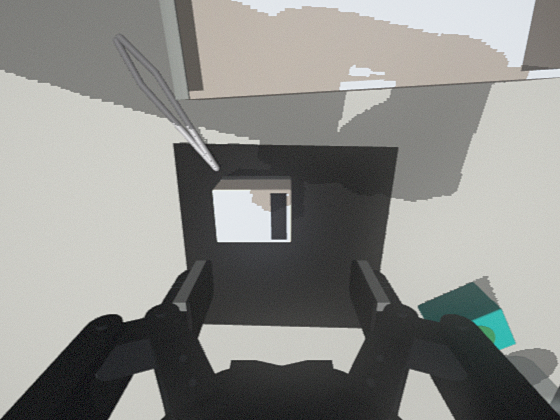

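```bash
python3 - <<'E'
from boxm import *
im,o=snap("wrist","x.png")
face(im,o,((213,190),(292,189),(291,242),(217,242)),.046)
E
```

```text
[[0.414, 0.037], [0.475, 0.042], [0.478, -0.004], [0.417, -0.008]] c [0.4462 0.0168 0.046 ]
0.0614 4.7
0.0455 -86.7
0.0614 -175.9
0.045 93.3
```

>>> step_arm([
  [1,-0.012,-0.001,0,0],
  [1,-0.011,0,0,0],
  [1,0,0,-0.03,0],
  [1,0,0,-0.02,0],
  [1,0,0,0,0],
])

```text
t: 50.38
tool_pos: [0.4414, 0.018, 0.0702]
tool_rot: [-2.149, -2.287, 0.048]
contact_force: [-0.1, -0.0, -0.0]
opening: 0.0855
```

```bash
python3 - <<'E'
from boxm import *
st()
im,o=snap("wrist","w39.png")
R=Rn.from_rotvec(o["tool_rot"]).as_matrix(); print(R[:,2].round(3), np.degrees(np.arctan2(R[1,0],R[0,0])))
E
```

```text
{'t': 50.375, 'q': [-0.114, -0.224, 2.155, -0.024, 1.232, -0.168], 'tool_pos': [0.441, 0.018, 0.07], 'tool_rot': [-2.149, -2.287, 0.048], 'contact_force': [-0.137, -0.037, -0.005], 'opening': 0.086}
[-0.023 -0.02  -1.   ] 93.5740084772239
```

View pics/w39.png

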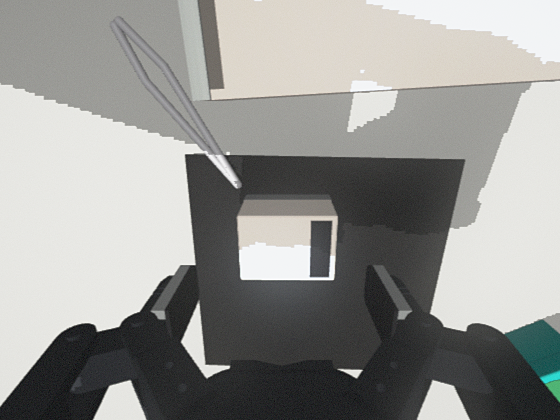

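>>> step_arm([
  [1,0.002,0,-0.012,0],
  [1,0.001,0,-0.01,0],
  [1,0,0,0,0],
])

```text
t: 50.8
tool_pos: [0.4466, 0.0178, 0.0497]
tool_rot: [2.151, 2.288, -0.043]
contact_force: [-0.2, 0.8, -0.4]
opening: 0.0852
```

```bash
python3 - <<'E'
from boxm import *
st()
im,o=snap("wrist","w40.png")
E
```

```text
{'t': 50.8, 'q': [-0.113, -0.181, 2.157, -0.024, 1.182, -0.165], 'tool_pos': [0.447, 0.018, 0.05], 'tool_rot': [2.151, 2.288, -0.043], 'contact_force': [-0.182, 0.816, -0.395], 'opening': 0.085}
```

View pics/w40.png

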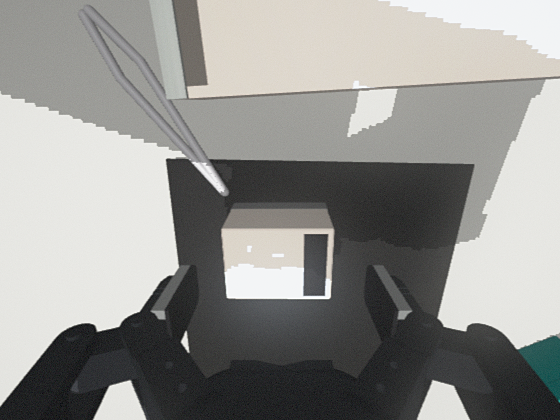

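Centred now. Descending.

>>> step_arm([
  [1,0,0,-0.012,0],
  [1,-0.001,0,-0.01,0],
  [1,0,0,0,0],
])

```text
t: 51.22
tool_pos: [0.446, 0.0178, 0.0269]
tool_rot: [2.15, 2.288, -0.042]
contact_force: [-0.7, 0.7, 0.4]
opening: 0.0855
```

```bash
python3 - <<'E'
from boxm import *
st()
im,o=snap("wrist","w41.png")
E
```

```text
{'t': 51.225, 'q': [-0.113, -0.143, 2.168, -0.025, 1.131, -0.164], 'tool_pos': [0.446, 0.018, 0.027], 'tool_rot': [2.15, 2.288, -0.042], 'contact_force': [-0.719, 0.673, 0.412], 'opening': 0.086}
```

View pics/w41.png

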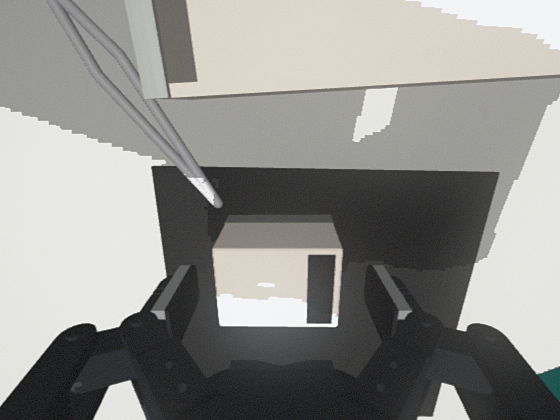

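>>> step_arm([
  [0,0,0,0,0],
  [0,0,0,0,0],
  [0,0,0,0,0],
  [0,0,0,0,0],
  [0,0,0,0.02,0],
  [0,0,0,0.04,0],
  [0,0,0,0.04,0],
  [0,0,0,0,0],
], newtons=45)

```text
t: 52.28
tool_pos: [0.4446, 0.0179, 0.1286]
tool_rot: [2.151, 2.289, -0.044]
contact_force: [0.2, -0.7, -2.6]
opening: 0.0608
```

>>> step_arm([
  [0,0.018,0.037,0,1],
  [0,0.018,0.037,0,1],
  [0,0.018,0.037,0,1],
  [0,0.017,0.036,0,0],
  [0,0,0,0,0],
])

```text
t: 52.9
tool_pos: [0.5126, 0.1682, 0.1191]
tool_rot: [-2.087, -2.339, 0.058]
contact_force: [-0.5, -1.2, -2.5]
opening: 0.0606
```

```bash
python3 - <<'E'
from boxm import *
st()
im,o=snap("wrist","w42.png")
R=Rn.from_rotvec(o["tool_rot"]).as_matrix(); print(R[:,2].round(3), np.degrees(np.arctan2(R[1,0],R[0,0])))
E
```

```text
{'t': 52.9, 'q': [0.188, -0.031, 1.891, -0.018, 1.314, 0.08], 'tool_pos': [0.513, 0.168, 0.119], 'tool_rot': [-2.087, -2.339, 0.058], 'contact_force': [-0.523, -1.182, -2.539], 'opening': 0.061}
[-0.029 -0.024 -0.999] 96.53977031606684
```

View pics/w42.png

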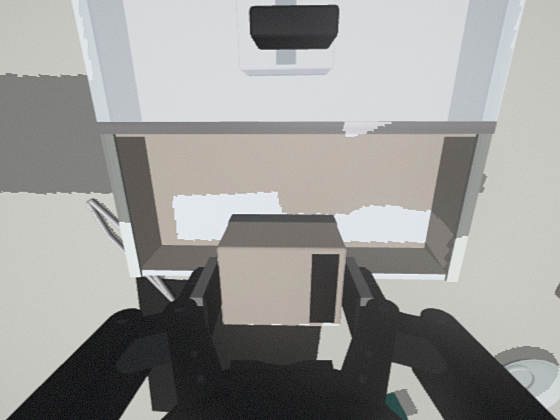

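>>> step_arm([
  [0,0.002,0.003,-0.03,0],
  [0,0,0,-0.025,0],
  [0,0,0,-0.015,0],
  [0,0,0,0,0],
])

```text
t: 53.45
tool_pos: [0.5102, 0.1664, 0.0432]
tool_rot: [-2.09, -2.333, 0.069]
contact_force: [-1.1, -0.0, -1.7]
opening: 0.0608
```

>>> step_arm([
  [0,0.001,0.003,-0.008,0],
  [0,0,0,-0.003,0],
  [0,0,0,0,0],
])

```text
t: 53.82
tool_pos: [0.5128, 0.1694, 0.0336]
tool_rot: [-2.092, -2.334, 0.064]
contact_force: [-0.4, -0.4, -1.6]
opening: 0.0607
```

>>> step_arm([
  [0,0,0,-0.003,0],
  [0,0,0,0,0],
  [0.95,0,0,0,0],
  [0.95,0,0,0,0],
  [0.95,0,0,0,0],
  [0.95,0,0,0.02,0],
  [0.95,0,0,0.04,0],
  [0.95,0,0,0.05,0],
  [0.95,0,0,0.05,0],
  [0.95,-0.04,0,0.02,0],
  [0.95,0,0,0,0],
])

```text
t: 55.2
tool_pos: [0.4739, 0.1698, 0.2271]
tool_rot: [2.096, 2.339, -0.049]
contact_force: [0.6, 0.2, -0.4]
opening: 0.0806
```

```bash
python3 - <<'E'
from boxm import *
st()
im,o=snap("wrist","w43.png")
face(im,o,((0,0),(1,0),(1,1),(0,1)),.05)
E
```

```text
{'t': 55.2, 'q': [0.207, -0.222, 1.878, -0.019, 1.51, 0.099], 'tool_pos': [0.474, 0.17, 0.227], 'tool_rot': [2.096, 2.339, -0.049], 'contact_force': [0.589, 0.192, -0.434], 'opening': 0.081}
[[0.192, 0.314], [0.193, 0.314], [0.192, 0.314], [0.191, 0.313]] c [0.192  0.3139 0.05  ]
0.0009 5.9
0.0008 -102.3
0.0009 -174.1
0.0008 77.7
```

View pics/w43.png

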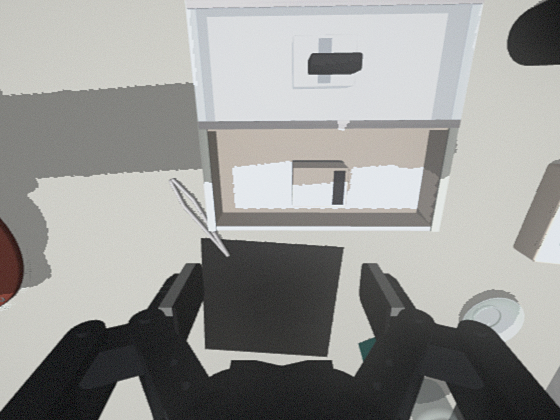

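```bash
python3 - <<'E'
from boxm import *
im,o=snap("wrist","x.png")
print("A expected px",proj(im,o,(.4545,.2805,.048)))
P=np.array([at(im,o,p,.048)[:2] for p in ((293,37),(354,35),(354,88),(293,88))]);print(P.round(3))
Q=np.array([at(im,o,p,.048)[:2] for p in ((293,167),(346,165),(347,208),(292,207))])
tc=np.array([.5125,.2293]);a=.118;ux=np.array([np.cos(a),np.sin(a)]);uy=np.array([-np.sin(a),np.cos(a)])
for n,c,s in (("A",P.mean(0),1),("B",Q.mean(0),-1)): print(n,c,"bay xy",(c-tc)@ux,(c-tc)@uy-s*.0575)
print("rim L/R corners",[at(im,o,p,.05)[:2].round(3) for p in ((187,4),(480,4))])
for p in ((321,43),(335,68)): print(at(im,o,p,.095)[:2]); 
c=cv2.imread("pics/w43.png"); cv2.imwrite("pics/w43c.png",cv2.resize(c[0:240,170:500],None,fx=2.4,fy=2.4,interpolation=2))
snap("top","t43.png")
E
```

```text
A expected px [275.51340328  72.62940062]
[[0.468 0.313]
 [0.525 0.321]
 [0.534 0.275]
 [0.473 0.268]]
A [0.50030303 0.29433636] bay xy -0.004455657659525323 0.008520009969694549
B [0.51588493 0.16850564] bay xy -0.0037957045601661136 -0.003270101074093326
rim L/R corners [array([0.367, 0.329]), array([0.634, 0.357])]
[0.4914634  0.30288307]
[0.50600347 0.28578456]
```

View pics/w43c.png

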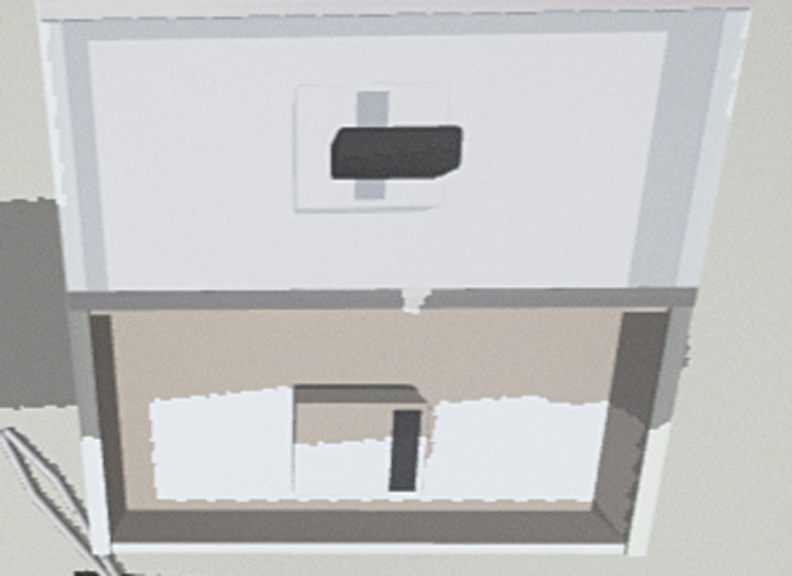

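View pics/t43.png

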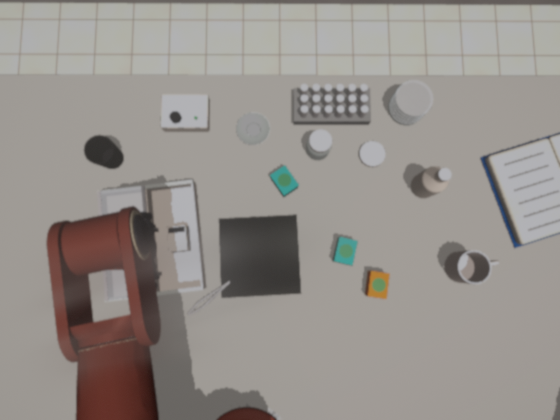

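```bash
python3 - <<'E'
from h import *
print(ctrl.finish_job())
E
```

```text
the job is handed in; nothing more can be done
None
```

I sorted both specimen boxes on the bench and handed the job in at about 55 s; the hand-in gives no verdict. The third allowed box was not there: I saw only two grey-lidded boxes, and the orange and turquoise look-alikes were left alone.

- **Left bay:** I slid the shutter to its right stop. The first box was tipped over twice on the mat, showed its bar in the middle, and went in bar up.
- **Shutter:** I then slid it to its left stop. It travelled about 115 mm and met firm resistance there (45 N at the wrist).
- **Right bay:** the second box showed its bar near one end and went in bar up.

**What went wrong on the way:**
- The first flat push only slid the first box, so I tipped both boxes with an upward-dragging push instead.
- One tip of the first box slipped off and was repeated.
- The first grasp of the second box missed, with a finger landing on its top. I re-measured and gripped it again.
- The first box was found about 50 mm from where I had put it, probably from the announced knock. It was still in the left bay.

**Last checks:**
- Both boxes lay flat with the bar up, within 10 mm of their bay centres.
- The shutter covered the left bay. Its position was judged from the image and the travel, as the joint value could not be read.
- The bystanders looked unmoved in the top view.
- The gripper was clear of everything.

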